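# Make up the wheel kit: square the shim pile and pour in the lug nuts

### The arm

A 6-joint arm with a two-finger parallel gripper is mounted at the origin on the work surface. World frame = base frame: x ahead of the robot, y to its left, z up, the work surface at z = 0. Lengths are in m, angles in rad, forces in N, time in s.
With the tool pointing down it reaches from about 0.35 to 0.775 m from the base axis. Payload 7.3 kg.
Tool frame: the origin (TCP) lies at the very end of the fingers, on their centre line; the grasp point (between the pads) lies 19 mm behind it; z points along the fingers, y is the line along which they close (so a half turn about z gives the same grasp; the last joint's range is limited). The gripper opens to 92 mm and grips with 3 to 60 N. Pads are 19 mm wide; open, the fingers measure 130 mm over their backs; the gripper's body (75 mm by 190 mm) begins 47 mm behind the grasp point.
Start: joints at [1.109, 0.342, 1.524, -0, 1.275, -0.146], TCP at [0.163, 0.499, 0.227] pointing down, gripper open.
Joint ranges: [-2.53, 2.53], [-0.77, 2.02], [0.04, 2.7], [-1, 4.14], [0.28, 2.66], [-3.11, 3.11]. Speed limits (rad/s): [2.57, 2.57, 3.14, 3.14, 3.14, 3.14].

### API

Orientations are given as [roll, pitch, yaw] about the fixed x, y, z axes, in that order (R = Rz(yaw) Ry(pitch) Rx(roll)).
In Python, from cell import telemetry, eyes, job gives the robot as it stands.
- The arm moves only by the tool apply_moves, never from a script. Its arguments are lists of equal length, an entry for each row: "delta_pos": the shift along the world's x, y, z each as a share of 0.4 m, from -1 to 1, a list of three; "dr": the turn, a rotation vector about the world's x, y, z each as a share of 0.5 rad, from -1 to 1, a list of three; "jaw": the opening, from 0 (shut) to 1 (fully open). A call has 1 to 8 rows; each row is the pose to reach, as a shift and turn from the pose commanded when the call began; what a row does not reach only later rows make up. A row lasts 1/12 s, in which the tool goes at most 41.7 mm and 7.16 degrees, less where a joint would pass 70% of its speed; a pose out of reach is approached as far as the arm can. A call with a number of a shift or a turn outside -1 to 1 is refused whole. A call with a gripper value outside its range is refused whole. The fingers move at their own pace and stop on an object; "force" is the grip in N (left out, the last holds). Time passes only in rows, so rows that repeat a pose let the fingers close. It gives the time, the measured TCP pose, the force, the opening and the grip force at its end, in the units of the state.
- telemetry.observe(): the state, without advancing time (a new reading comes with each control period).
- eyes.read_camera(name): name is "side" or "top"; returns the picture (480x640x3 uint8, red, green, blue); there is no depth.
- eyes.camera_model(name): a dict with "vertical_fov" (degrees; the focal length in pixels is half the picture's height over the tangent of half this angle, whatever the lens; pixels are square), "cx", "cy" (the principal point, pixels), "rvec" (rotation vector, rad) and "tvec" (3), from world to camera coordinates, as OpenCV has them. Camera axes: x right, y down, z forward; pixel columns grow to the right and rows downward; lengths in m; the calibration is good to about 2 mm. A picture is of the moment at which its call begins. camera_model takes no time and is no camera call.
- job.hand_in(): hands the job in; it is judged then, once.
The state is a dict: "time": time; "qpos": joint angles; "qvel": joint speeds; "joint_efforts": joint torques, N m; "tool_pos": TCP position; "tool_rot": TCP orientation; "contact_force": force on the tool from outside, world axes, zero at the start; "torque": the same for the moment, N m; "opening": finger opening in m; "grip_force": force on a finger pad.
Only numpy, scipy, OpenCV 4.12 (cv2) and the standard library are available. Lean on these libraries where they do the work, as an engineer would, in place of code of your own. Each camera call takes 0.05 s, during which the arm holds its last target. There are 200 camera calls.

### The job

Make up the wheel kit in the grey caddy: lay every loose shim plate from the blue shelf onto the crooked pile in the caddy's nest, and tap the pile until all the shims sit flat and flush against the three yellow stops. Pour all the red lug nuts from the clear jar into the caddy's bin, and stand the empty jar upright on the blue shelf again. Leave the other tools and the jar's cap where they are.

Things in the scene. Friction and masses are not known exactly. Their poses are not given: they have to be found in the camera images.
- caddy: grey steel kit caddy fixed to the blue shelf; its base plate spans x -85 to 85, y -150 to 135 mm and is 8 mm thick; origin on the shelf surface under it, x, y axes along its edges, z up. Its -y half is the shim nest, its +y half the nut bin
- nest (a point): where the underside centre of the lowest shim is when flush: 18 mm above the shelf, at y = -85 mm in the caddy, caddy's axes; on a smooth black block 80 mm (x) by 34 mm (y), 10 mm high, which all shims overhang. A flush shim has its origin straight above this point, its x along the caddy's x (either way round). The nest's -x and -y sides are open for tapping with closed fingers
- stop_x (a point): top of the inner face of the yellow stop at the middle of the shims' +x short edge; 50 mm from the nest along x, the stop 30 mm wide, 8 mm thick; its top 64 mm above the shelf
- stop_y (a point): top of the inner face of one of two yellow stops on the shims' +y long edge; 25 mm from the nest along y, at x = -37 mm; 20 mm wide, 8 mm thick, top 64 mm above the shelf. The other is alike at x = +37 mm; a finger fits in the 54 mm gap between; the bin's wall begins 61 mm past their inner faces
- bin (a point): centre of the inner floor of the square open nut bin, 8 mm above the shelf, axes as the caddy's; white floor, inner 128 mm along x by 120 mm along y, grey walls 4 mm thick, their rims 53 mm above the shelf
- jar: open clear plastic jar, square and straight-sided, 60 x 60 mm outside with its flat faces along its x and y, 60 mm high, walls and floor 3 mm, 105 to 210 g empty, holding 3 to 6 lug nuts; origin at the centre of its underside, z up to the mouth; stands on the shelf. Slippery (friction about 0.3 with the nuts): tipped to 115 to 125 degrees it empties, perhaps with a little shake
- jar_mouth (a point): centre of the jar's mouth, 60 mm above its underside
- shim1: bare aluminium shim plate, 100 (its x) x 50 (its y) x 5 mm (z), 68 g, oiled (friction about 0.25); origin at the centre of its underside, z up. Always there: number 1 from below in the crooked pile in the nest, 5 to 14 mm short of the stops and turned up to 0.1 rad
- shim2: bare aluminium shim plate, 100 (its x) x 50 (its y) x 5 mm (z), 68 g, oiled (friction about 0.25); origin at the centre of its underside, z up. Always there: number 2 from below in the crooked pile in the nest, 5 to 14 mm short of the stops and turned up to 0.1 rad
- shim3: bare aluminium shim plate, 100 (its x) x 50 (its y) x 5 mm (z), 68 g, oiled (friction about 0.25); origin at the centre of its underside, z up. A loose one lying flat on the shelf, or absent; it belongs on the pile
- shim4: bare aluminium shim plate, 100 (its x) x 50 (its y) x 5 mm (z), 68 g, oiled (friction about 0.25); origin at the centre of its underside, z up. A loose one lying flat on the shelf, or absent; it belongs on the pile
- shim5: bare aluminium shim plate, 100 (its x) x 50 (its y) x 5 mm (z), 68 g, oiled (friction about 0.25); origin at the centre of its underside, z up. A loose one lying flat on the shelf, or absent; it belongs on the pile
- shim6: bare aluminium shim plate, 100 (its x) x 50 (its y) x 5 mm (z), 68 g, oiled (friction about 0.25); origin at the centre of its underside, z up. A loose one lying flat on the shelf, or absent; it belongs on the pile
- nut1: red spline lug nut, a cylinder 16 mm across and 18 mm long, 25 g; origin at the centre of one end, z along its axis; starts standing in the jar, or is absent
- nut2: red spline lug nut, a cylinder 16 mm across and 18 mm long, 25 g; origin at the centre of one end, z along its axis; starts standing in the jar, or is absent
- nut3: red spline lug nut, a cylinder 16 mm across and 18 mm long, 25 g; origin at the centre of one end, z along its axis; starts standing in the jar, or is absent
- nut4: red spline lug nut, a cylinder 16 mm across and 18 mm long, 25 g; origin at the centre of one end, z along its axis; starts standing in the jar, or is absent
- nut5: red spline lug nut, a cylinder 16 mm across and 18 mm long, 25 g; origin at the centre of one end, z along its axis; starts standing in the jar, or is absent
- nut6: red spline lug nut, a cylinder 16 mm across and 18 mm long, 25 g; origin at the centre of one end, z along its axis; starts standing in the jar, or is absent
- torque_stick: red torque stick with steel ends, about 195 mm long, 28 mm thick at its ends; a bystander, leave it alone
- adapter: silver socket adapter, 28 mm across, 38 mm high; a bystander
- pry_tool: black plastic hubcap pry tool, 185 mm long, 34 mm wide, 8 mm thick; a bystander
- tread_gauge: squat aluminium tyre tread gauge, 50 x 32 x 28 mm; a bystander
- jar_cap: black twist cap of the jar, 68 mm across, 14 mm high, lying on the shelf; a bystander

How it is judged:
By the outcome, as a careful person would: the job done as asked, in the order asked, and still so for the second after the job is handed in, with the robot touching nothing.
Of shim3, shim4, shim5, shim6 only 2 to 4 are there at a start; the rules pass over those that are not, and their reading is None.
Of nut1, nut2, nut3, nut4, nut5, nut6 only 3 to 6 are there at a start; the rules pass over those that are not, and their reading is None.
At some moment in a run one of jar may be knocked a few centimetres aside while the robot is not near it.
It also fails if it takes over 210 s, if anything falls off the work surface, if the arm or the gripper's body presses on something with over 40 N, if the wrist force passes 120 N, or if a joint passes its speed limit or range.

## Working session

There is one attempt and no reset: what is moved stays moved. The work goes in short steps, Python scripts to look and compute and a tool call to move; the robot and the scene stay as the last step left them, time stands still between calls to the robot, and variables do not carry over. Pictures are saved under pics/ and viewed, at most 14 in all, crops included, and the job is handed in when it is done.

Besides the shell and the picture viewer there is one more tool, called as name(argument=value, ...) on one line, values as JSON. apply_moves: Moves the arm, as the interface text tells. Its arguments: {"type":"object","properties":{"delta_pos":{"type":"array"},"dr":{"type":"array"},"jaw":{"type":"array"},"force":{"type":"number"}},"required":["delta_pos","dr","jaw"]}

```bash
ls; mkdir -p pics; python3 - <<'E'
from cell import telemetry, eyes, job
import cv2
s=telemetry.observe();print({k:s[k] for k in('time','tool_pos','tool_rot','opening','contact_force')})
for n in('top','side'):
    cv2.imwrite(f'pics/{n}0.png',eyes.read_camera(n)[:,:,::-1]);print(eyes.camera_model(n))
E
```

```text
pics
{'time': 0.0, 'tool_pos': array([0.16282363, 0.49868465, 0.22603708]), 'tool_rot': array([-3.14008446e+00, -2.34290854e-04,  2.82583477e+00]), 'opening': 0.09153369879188032, 'contact_force': array([ 0.17440454, -0.2074706 , -0.24269747])}
{'vertical_fov': 55.955337108567626, 'cx': 322.7852907345104, 'cy': 240.72977521324623, 'rvec': array([ 2.15452233, -2.21962999,  0.03460856]), 'tvec': array([-0.01500121,  0.58206249,  1.00514667])}
{'vertical_fov': 47.701347350384374, 'cx': 315.3402000285596, 'cy': 236.16823592877094, 'rvec': array([ 0.11487641, -2.81878161,  1.25946041]), 'tvec': array([0.58052445, 0.11132203, 1.12059283])}
```

View pics/top0.png

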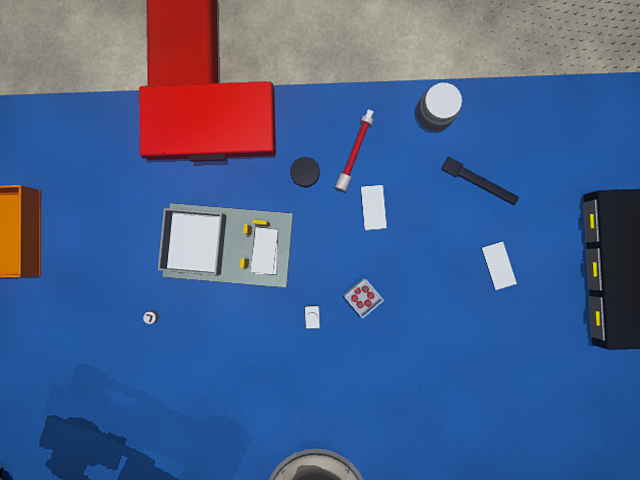

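View pics/side0.png

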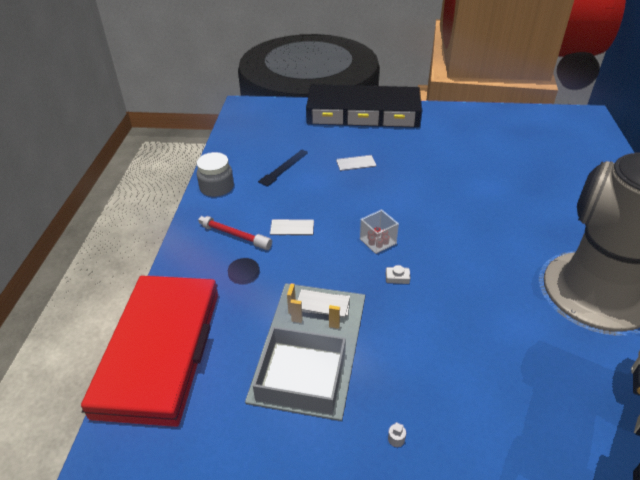

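```bash
cat > h.py <<'E'
import numpy as np, cv2
from cell import telemetry, eyes, job
def cam(n):
    m=eyes.camera_model(n); f=240/np.tan(np.radians(m['vertical_fov']/2))
    K=np.array([[f,0,m['cx']],[0,f,m['cy']],[0,0,1]]); R=cv2.Rodrigues(m['rvec'])[0]
    return K,R,np.array(m['tvec'])
def ray(n,uv,z):
    K,R,t=cam(n); uv=np.atleast_2d(uv).astype(float)
    d=(R.T@np.linalg.inv(K)@np.c_[uv,np.ones(len(uv))].T).T; c=-R.T@t
    return c+d*((z-c[2])/d[:,2])[:,None]
def proj(n,P):
    K,R,t=cam(n); return cv2.projectPoints(np.atleast_2d(P).astype(float),R,t,K,None)[0][:,0]
def grab(n,name=None):
    im=eyes.read_camera(n)[:,:,::-1].copy()
    if name: cv2.imwrite(f'pics/{name}.png',im)
    return im
def blobs(mask,amin=40):
    cs,_=cv2.findContours(mask.astype(np.uint8),cv2.RETR_EXTERNAL,cv2.CHAIN_APPROX_NONE)
    return [c for c in cs if cv2.contourArea(c)>amin]
def rect(n,c,z):
    """min-area rect of a contour cast on plane z: centre, (long,short), yaw of long side"""
    p=ray(n,c.reshape(-1,2),z)[:,:2].astype(np.float32)
    b=cv2.boxPoints(cv2.minAreaRect(p*1000))/1000
    e=[b[1]-b[0],b[2]-b[1]]; l=[np.linalg.norm(x) for x in e]; k=int(l[1]>l[0])
    y=np.arctan2(e[k][1],e[k][0])
    return b.mean(0).round(4),(round(l[k],4),round(l[1-k],4)),round((y+np.pi/2)%np.pi-np.pi/2,3)
def st():
    s=telemetry.observe(); print(s['time'],s['tool_pos'].round(4),s['tool_rot'].round(3),'q',np.round(s['qpos'],3),'F',s['contact_force'].round(1),round(s['opening'],4),s['grip_force'])
E
python3 - <<'E'
from h import *
im=cv2.imread('pics/top0.png'); h=cv2.cvtColor(im,cv2.COLOR_BGR2HSV)
print('nonblue')
nb=~((h[...,0]>95)&(h[...,0]<125)&(h[...,1]>130))
for c in blobs(nb,60):
    x,y,w,hh=cv2.boundingRect(c)
    if w<200: print((x,y,w,hh),rect('top',c,0.005))
print('white')
for c in blobs((h[...,1]<40)&(h[...,2]>200),40):print(cv2.boundingRect(c),rect('top',c,.005),rect('top',c,.028))
print('yellow')
for c in blobs((abs(h[...,0].astype(int)-24)<8)&(h[...,1]>150),10):print(cv2.boundingRect(c),rect('top',c,.064))
print('red')
for c in blobs(((h[...,0]<8)|(h[...,0]>172))&(h[...,1]>110),8):
  if cv2.contourArea(c)<400:print(cv2.boundingRect(c),rect('top',c,.021))
v=np.hstack([cv2.resize(im[195:295,150:300],None,fx=3.5,fy=3.5,interpolation=2),cv2.resize(im[270:330,330:400],(262,350),interpolation=2)])
cv2.imwrite('pics/crop0.png',v); print(v.shape)
E
```

```text
nonblue
(269, 449, 95, 31) (array([ 0.0856, -0.0021], dtype=float32), (np.float32(0.2087), np.float32(0.0652)), np.float32(1.55))
(143, 311, 16, 13) (array([0.4201, 0.3647], dtype=float32), (np.float32(0.0344), np.float32(0.0271)), np.float32(1.544))
(305, 306, 15, 23) (array([ 0.4102, -0.0028], dtype=float32), (np.float32(0.0494), np.float32(0.0317)), np.float32(-0.027))
(344, 278, 40, 41) (array([ 0.4506, -0.1196], dtype=float32), (np.float32(0.0684), np.float32(0.0649)), np.float32(0.671))
(482, 241, 35, 50) (array([ 0.5143, -0.4275], dtype=float32), (np.float32(0.1013), np.float32(0.0519)), np.float32(0.269))
(157, 203, 136, 85) (array([0.5799, 0.1924], dtype=float32), (np.float32(0.2986), np.float32(0.171)), np.float32(1.456))
(583, 190, 57, 159) (array([ 0.5012, -0.6762], dtype=float32), (np.float32(0.3562), np.float32(0.1249)), np.float32(-0.063))
(361, 185, 26, 46) (array([ 0.6549, -0.1501], dtype=float32), (np.float32(0.1018), np.float32(0.0518)), np.float32(0.053))
(0, 185, 42, 93) (array([0.6268, 0.6651], dtype=float32), (np.float32(0.2146), np.float32(0.0963)), np.float32
[... 2996 characters left out ...]
0987], dtype=float32), (np.float32(0.0141), np.float32(0.0126)), np.float32(0.757))
(362, 286, 12, 13) (array([ 0.4634, -0.1291], dtype=float32), (np.float32(0.0317), np.float32(0.0128)), np.float32(0.665))
(21, 259, 2, 18) (array([0.5411, 0.6511], dtype=float32), (np.float32(0.0384), np.float32(0.0023)), np.float32(0.004))
(0, 188, 19, 5) (array([0.7187, 0.6808], dtype=float32), (np.float32(0.0419), np.float32(0.0092)), np.float32(1.539))
(164, 157, 25, 2) (array([0.7807, 0.296 ], dtype=float32), (np.float32(0.0549), np.float32(0.0023)), np.float32(1.537))
(344, 122, 25, 53) (array([ 0.7891, -0.1137], dtype=float32), (np.float32(0.1266), np.float32(0.0143)), np.float32(-0.39))
(350, 787, 3)
```

View pics/crop0.png

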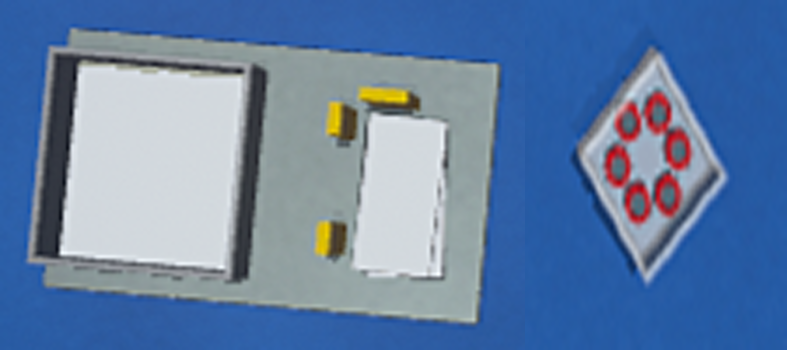

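apply_moves(delta_pos=[[0.205,-0.27,0],[0.205,-0.27,0],[0.205,-0.27,0],[0.205,-0.27,0]], dr=[[0,0,-0.924],[0,0,-0.924],[0,0,-0.924],[0,0,-0.924]], jaw=[0.8,0.8,0.8,0.8], force=15)

```text
time: 0.43
tool_pos: [0.247, 0.3874, 0.2263]
tool_rot: [-3.14, 0.002, 2.355]
contact_force: [0.8, -0.2, -0.5]
opening: 0.0745
grip_force: 0.0
```

apply_moves(delta_pos=[[0.205,-0.27,0],[0.205,-0.27,0],[0.205,-0.27,0],[0.205,-0.27,0]], dr=[[0,0,-0.924],[0,0,-0.924],[0,0,-0.924],[0,0,-0.924]], jaw=[0.8,0.8,0.8,0.8])

```text
time: 0.77
tool_pos: [0.3294, 0.2793, 0.2265]
tool_rot: [3.141, 0.002, 1.892]
contact_force: [0.6, 0.6, 0.1]
opening: 0.0733
grip_force: 0.0
```

apply_moves(delta_pos=[[0.205,-0.27,0],[0.205,-0.27,0],[0.205,-0.27,0],[0.205,-0.27,0]], dr=[[0,0,-0.924],[0,0,-0.924],[0,0,-0.924],[0,0,-0.924]], jaw=[0.8,0.8,0.8,0.8])

```text
time: 1.1
tool_pos: [0.4118, 0.1711, 0.2266]
tool_rot: [3.14, 0.001, 1.43]
contact_force: [1.0, -0.4, 0.8]
opening: 0.0738
grip_force: 0.0
```

apply_moves(delta_pos=[[0.205,-0.27,0],[0.205,-0.27,0],[0.205,-0.27,0],[0.205,-0.27,0]], dr=[[0,0,-0.924],[0,0,-0.924],[0,0,-0.924],[0,0,-0.924]], jaw=[0.8,0.8,0.8,0.8])

```text
time: 1.43
tool_pos: [0.4938, 0.0626, 0.2263]
tool_rot: [3.14, 0.001, 0.968]
contact_force: [0.0, 0.1, -0.6]
opening: 0.0732
grip_force: 0.0
```

apply_moves(delta_pos=[[0.205,-0.27,0],[0.205,-0.27,0],[0.205,-0.27,0],[0.205,-0.27,0]], dr=[[0,0,-0.924],[0,0,-0.924],[0,0,-0.924],[0,0,-0.924]], jaw=[0.8,0.8,0.8,0.8])

```text
time: 1.77
tool_pos: [0.5755, -0.0458, 0.2258]
tool_rot: [3.14, 0.0, 0.506]
contact_force: [-1.7, 0.5, -0.7]
opening: 0.0739
grip_force: 0.0
```

apply_moves(delta_pos=[[0.205,-0.27,0],[0.205,-0.27,0],[0.205,-0.27,0],[0.205,-0.27,0],[0.205,-0.27,0]], dr=[[0,0,-0.924],[0,0,-0.924],[0,0,-0.924],[0,0,-0.924],[0,0,-0.924]], jaw=[0.8,0.8,0.8,0.8,0.8])

```text
time: 2.18
tool_pos: [0.6557, -0.1521, 0.2246]
tool_rot: [-3.142, 0.002, 0.047]
contact_force: [-1.5, 1.4, 0.5]
opening: 0.0733
grip_force: 0.0
```

apply_moves(delta_pos=[[0,0.005,-0.1],[0,0.005,-0.2],[0,0.005,-0.3],[0,0.005,-0.4],[0,0.005,-0.49],[0,0.005,-0.53],[0,0.005,-0.53],[0,0.005,-0.53]], dr=[[0,0,0.014],[0,0,0.014],[0,0,0.014],[0,0,0.014],[0,0,0.014],[0,0,0.014],[0,0,0.014],[0,0,0.014]], jaw=[0.8,0.8,0.8,0.8,0.8,0.8,0.8,0.8])

```text
time: 2.85
tool_pos: [0.6543, -0.1458, 0.0144]
tool_rot: [-3.141, 0.002, 0.063]
contact_force: [0.2, -0.9, -0.1]
opening: 0.0734
grip_force: 0.0
```

apply_moves(delta_pos=[[0.002,-0.009,-0.015],[0.002,-0.009,-0.03],[0.002,-0.009,-0.03],[0.002,-0.009,-0.03]], dr=[[0,0,-0.02],[0,0,-0.02],[0,0,-0.02],[0,0,-0.02]], jaw=[0.8,0.8,0.8,0.7])

```text
time: 3.18
tool_pos: [0.656, -0.1507, 0.0034]
tool_rot: [3.141, -0.001, 0.051]
contact_force: [-0.1, -0.0, -0.2]
opening: 0.0703
grip_force: 0.0
```

apply_moves(delta_pos=[[0,0,0],[0,0,0],[0,0,0],[0,0,0],[0,0,0],[0,0,0]], dr=[[0,0,0],[0,0,0],[0,0,0],[0,0,0],[0,0,0],[0,0,0]], jaw=[0.4,0.4,0.4,0.4,0.4,0.4])

```text
time: 3.68
tool_pos: [0.656, -0.1506, 0.0031]
tool_rot: [3.141, -0.001, 0.051]
contact_force: [-0.2, -0.7, 2.4]
opening: 0.0493
grip_force: 15.0
```

apply_moves(delta_pos=[[0,0,0.01],[0,0,0.04],[0,0,0.1],[0,0,0.2],[0,0,0.3],[0,0,0.3]], dr=[[0,0,0],[0,0,0],[0,0,0],[0,0,0],[0,0,0],[0,0,0]], jaw=[0.4,0.4,0.4,0.4,0.4,0.4], force=20)

```text
time: 4.18
tool_pos: [0.6602, -0.1519, 0.1332]
tool_rot: [3.135, -0.015, 0.051]
contact_force: [1.6, -0.3, 0.9]
opening: 0.0491
grip_force: 20.0
```

apply_moves(delta_pos=[[-0.033,0.09,0],[-0.066,0.18,0],[-0.099,0.27,0],[-0.132,0.36,0],[-0.165,0.45,0],[-0.198,0.54,0],[-0.231,0.633,0],[-0.231,0.633,0]], dr=[[0,0,-0.05],[0,0,-0.1],[0,0,-0.15],[0,0,-0.2],[0,0,-0.25],[0,0,-0.32],[0,0,-0.32],[0,0,-0.32]], jaw=[0.4,0.4,0.4,0.4,0.4,0.4,0.4,0.4])

```text
time: 4.85
tool_pos: [0.5607, 0.1088, 0.1236]
tool_rot: [-3.14, 0.001, -0.104]
contact_force: [-0.0, -0.4, -0.5]
opening: 0.0493
grip_force: 20.0
```

```bash
python3 - <<'E'
from h import *
st();grab('side','s1');im=grab('top','t1');st()
h=cv2.cvtColor(im,cv2.COLOR_BGR2HSV)
s=cv2.imread('pics/s1.png')
cv2.imwrite('pics/c1.png',np.hstack([cv2.resize(s[240:380,230:390],(480,420)),cv2.resize(im[190:290,220:320],(320,420))[:, :300]]))
E
```

```text
4.85 [0.5607 0.1088 0.1236] [-3.14e+00  1.00e-03 -1.04e-01] q [0.056 0.524 1.537 0.003 1.082 1.73 ] F [-0.  -0.4 -0.5] 0.0493 20.000419914722443
4.95 [0.5632 0.1042 0.1236] [ 3.142e+00 -1.000e-03 -1.060e-01] q [ 0.049  0.525  1.534 -0.     1.081  1.726] F [-0.4 -0.  -1.2] 0.0492 19.99942660331726
```

View pics/c1.png

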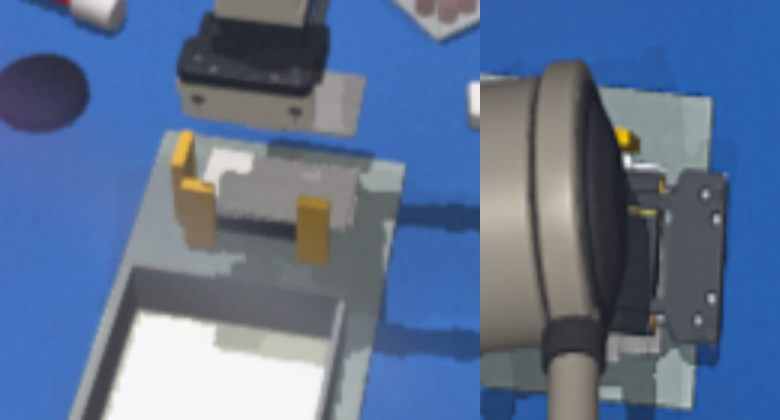

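```bash
python3 - <<'E'
from h import *
c,s=np.cos(-.106),np.sin(-.106);R=np.array([[c,-s],[s,c]])
P=np.array([[50,25],[50,-25],[-50,-25],[-50,25]])/1000@R.T+[.5632,.1042]
p=proj('side',np.c_[P,[.1256]*4]); print((p-[230,240])*3)
K,Rr,t=cam('side');print(-Rr.T@t)
E
```

```text
[[181.09486431 105.53590667]
 [199.0848164   49.47005803]
 [355.76319585  69.14893654]
 [343.32961158 126.84246303]]
[0.49612582 0.80849523 0.8398358 ]
```

apply_moves(delta_pos=[[0,-0.003,-0.06],[0,-0.003,-0.12],[0,-0.003,-0.18],[0,-0.003,-0.215],[0,-0.003,-0.2275],[0,-0.003,-0.2275],[0,-0.003,-0.2275]], dr=[[0,0,0],[0,0,0],[0,0,0],[0,0,0],[0,0,0],[0,0,0],[0,0,0]], jaw=[0.4,0.4,0.4,0.4,0.4,0.4,0.4])

```text
time: 5.53
tool_pos: [0.5643, 0.1004, 0.0323]
tool_rot: [3.142, -0.001, -0.111]
contact_force: [-0.6, 0.3, -0.7]
opening: 0.0493
grip_force: 20.0
```

apply_moves(delta_pos=[[0,0,0],[0,0,0],[0,0,0],[0,0,0.05],[0,0,0.15],[0,0,0.25],[0,0,0.25]], dr=[[0,0,0],[0,0,0],[0,0,0],[0,0,0],[0,0,0],[0,0,0],[0,0,0]], jaw=[0.62,0.62,0.62,0.62,0.62,0.62,0.62])

```text
time: 6.12
tool_pos: [0.5679, 0.1018, 0.14]
tool_rot: [-3.139, -0.014, -0.109]
contact_force: [1.5, 0.2, 0.9]
opening: 0.057
grip_force: 0.0
```

apply_moves(delta_pos=[[-0.015,-0.09,0],[-0.03,-0.18,0],[-0.045,-0.28,0],[-0.06,-0.37,0],[-0.08,-0.46,0],[-0.09,-0.55,0],[-0.1,-0.6,0],[-0.1,-0.6,0]], dr=[[0,0,0.1],[0,0,0.2],[0,0,0.3],[0,0,0.4],[0,0,0.5],[0,0,0.6],[0,0,0.6],[0,0,0.6]], jaw=[0.8,0.8,0.8,0.8,0.8,0.8,0.8,0.8])

```text
time: 6.78
tool_pos: [0.523, -0.1427, 0.1321]
tool_rot: [3.14, -0.001, 0.187]
contact_force: [1.0, 0.3, -0.2]
opening: 0.0732
grip_force: 0.0
```

apply_moves(delta_pos=[[-0.01,-0.1,0],[-0.01,-0.2,0],[-0.02,-0.3,0],[-0.02,-0.4,0],[-0.023,-0.5,0],[-0.023,-0.6,0],[-0.023,-0.718,0],[-0.023,-0.718,0]], dr=[[0,0,0.05],[0,0,0.1],[0,0,0.14],[0,0,0.16],[0,0,0.16],[0,0,0.16],[0,0,0.16],[0,0,0.16]], jaw=[0.8,0.8,0.8,0.8,0.8,0.8,0.8,0.8])

```text
time: 7.45
tool_pos: [0.5136, -0.4317, 0.1315]
tool_rot: [3.138, -0.0, 0.266]
contact_force: [-0.4, 0.5, -0.7]
opening: 0.0734
grip_force: 0.0
```

```bash
python3 - <<'E'
from h import *
s=grab('side','s2');im=grab('top','t2');st()
h=cv2.cvtColor(im,cv2.COLOR_BGR2HSV)
for c in blobs((h[...,1]<40)&(h[...,2]>180),300):print(cv2.boundingRect(c),rect('top',c,.005),rect('top',c,.033))
cv2.imwrite('pics/c2.png',np.hstack([cv2.resize(s[270:370,250:390],(448,320)),cv2.resize(im[190:290,220:320],(320,320))]))
E
```

```text
7.55 [ 0.514  -0.4268  0.1311] [-3.141 -0.     0.268] q [-0.808  0.683  1.216  0.     1.243  0.495] F [ 0.4  0.1 -0. ] 0.0733 0.0
(250, 227, 28, 48) (array([0.562, 0.102], dtype=float32), (np.float32(0.1074), np.float32(0.0602)), np.float32(-0.115)) (array([0.5611, 0.0979], dtype=float32), (np.float32(0.1045), np.float32(0.0585)), np.float32(-0.115))
(167, 213, 54, 60) (array([0.5881, 0.2635], dtype=float32), (np.float32(0.1285), np.float32(0.1114)), np.float32(-0.115)) (array([0.5866, 0.255 ], dtype=float32), (np.float32(0.125), np.float32(0.1084)), np.float32(-0.115))
(426, 83, 36, 35) (array([ 0.8975, -0.3193], dtype=float32), (np.float32(0.0802), np.float32(0.0796)), np.float32(1.534)) (array([ 0.8875, -0.3119], dtype=float32), (np.float32(0.078), np.float32(0.0774)), np.float32(1.534))
(115, 51, 32, 39) (array([0.9851, 0.3923], dtype=float32), (np.float32(0.1104), np.float32(0.0521)), np.float32(-0.552)) (array([0.9727, 0.3803], dtype=float32), (np.float32(0.1074), np.float32(0.0507)), np.float32(-0.552))
(388, 17, 80, 63) (array([ 1.0225, -0.2853], dtype=float32), (np.float32(0.1819), np.float32(0.1463)), np.float32(1.563)) (array([ 1.0091, -0.2789], dtype=float32), (np.float32(0.1769), np.float32(0.1423)), np.float32(1.563))
```

View pics/c2.png

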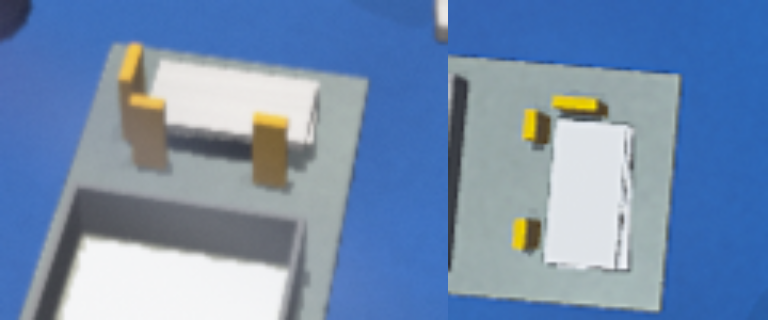

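apply_moves(delta_pos=[[0.002,0,-0.08],[0.002,0,-0.16],[0.002,0,-0.24],[0.002,0,-0.29],[0.002,0,-0.315],[0.002,0,-0.322],[0.002,0,-0.322],[0.002,0,-0.322]], dr=[[0,0,0],[0,0,0],[0,0,0],[0,0,0],[0,0,0],[0,0,0],[0,0,0],[0,0,0]], jaw=[0.8,0.8,0.8,0.8,0.8,0.8,0.8,0.7])

```text
time: 8.22
tool_pos: [0.5162, -0.4258, 0.0048]
tool_rot: [3.139, -0.001, 0.272]
contact_force: [0.0, -0.2, 0.2]
opening: 0.07
grip_force: 0.0
```

apply_moves(delta_pos=[[0,0,0],[0,0,0],[0,0,0],[0,0,0],[0,0,0],[0,0,0]], dr=[[0,0,0],[0,0,0],[0,0,0],[0,0,0],[0,0,0],[0,0,0]], jaw=[0.4,0.4,0.4,0.4,0.4,0.4], force=20)

```text
time: 8.72
tool_pos: [0.5154, -0.4262, 0.004]
tool_rot: [3.14, -0.001, 0.271]
contact_force: [0.5, 0.5, 5.7]
opening: 0.0488
grip_force: 20.0
```

apply_moves(delta_pos=[[0,0,0],[0,0,0],[0,0,-0.006],[0,0,-0.006],[0,0,-0.006]], dr=[[0,0,0],[0,0,0],[0,0,0],[0,0,0],[0,0,0]], jaw=[0.6,0.6,0.6,0.6,0.6])

```text
time: 9.13
tool_pos: [0.515, -0.4258, 0.0004]
tool_rot: [3.142, 0.0, 0.271]
contact_force: [0.0, 0.1, 1.9]
opening: 0.055
grip_force: 0.7
```

apply_moves(delta_pos=[[0,0,0],[0,0,0],[0,0,0],[0,0,0]], dr=[[0,0,0],[0,0,0],[0,0,0],[0,0,0]], jaw=[0.4,0.4,0.4,0.4])

```text
time: 9.47
tool_pos: [0.515, -0.4257, 0.0004]
tool_rot: [-3.142, 0.0, 0.271]
contact_force: [0.6, -1.3, 0.5]
opening: 0.0496
grip_force: 20.1
```

apply_moves(delta_pos=[[0,0,0.02],[0,0,0.08],[0,0,0.16],[0,0,0.25],[0.01,0.07,0.3],[0.02,0.17,0.3],[0.03,0.27,0.3],[0.05,0.37,0.3]], dr=[[0,0,0],[0,0,0],[0,0,0],[0,0,-0.1],[0,0,-0.2],[0,0,-0.3],[0,0,-0.4],[0,0,-0.5]], jaw=[0.4,0.4,0.4,0.4,0.4,0.4,0.4,0.4])

```text
time: 10.13
tool_pos: [0.5343, -0.2763, 0.1214]
tool_rot: [3.141, -0.0, 0.017]
contact_force: [1.3, 0.6, -0.6]
opening: 0.0494
grip_force: 20.0
```

apply_moves(delta_pos=[[0.01,0.1,0],[0.02,0.2,0],[0.03,0.3,0],[0.04,0.4,0],[0.05,0.5,0],[0.06,0.6,0],[0.07,0.7,0],[0.07,0.8,0]], dr=[[0,0,-0.1],[0,0,-0.2],[0,0,-0.26],[0,0,-0.26],[0,0,-0.26],[0,0,-0.26],[0,0,-0.26],[0,0,-0.26]], jaw=[0.4,0.4,0.4,0.4,0.4,0.4,0.4,0.4])

```text
time: 10.8
tool_pos: [0.5632, 0.0443, 0.1211]
tool_rot: [-3.142, -0.001, -0.109]
contact_force: [1.2, 0.3, -0.4]
opening: 0.0496
grip_force: 20.0
```

apply_moves(delta_pos=[[0.0,0.1,0],[0.0,0.149,0],[0,0.149,0],[0,0.149,0],[0,0.149,0]], dr=[[0,0,0],[0,0,0],[0,0,0],[0,0,0],[0,0,0]], jaw=[0.4,0.4,0.4,0.4,0.4])

```text
time: 11.22
tool_pos: [0.5629, 0.1012, 0.1207]
tool_rot: [3.141, 0.0, -0.109]
contact_force: [-0.5, -0.0, 0.0]
opening: 0.0492
grip_force: 20.0
```

apply_moves(delta_pos=[[0,0,-0.06],[0,0,-0.12],[0,0,-0.17],[0,0,-0.2],[0,0,-0.213],[0,0,-0.213],[0,0,-0.213]], dr=[[0,0,0],[0,0,0],[0,0,0],[0,0,0],[0,0,0],[0,0,0],[0,0,0]], jaw=[0.4,0.4,0.4,0.4,0.4,0.4,0.4])

```text
time: 11.8
tool_pos: [0.5636, 0.1009, 0.0359]
tool_rot: [3.142, -0.001, -0.111]
contact_force: [0.2, -0.4, -0.5]
opening: 0.0498
grip_force: 20.0
```

apply_moves(delta_pos=[[0,0,0],[0,0,0],[0,0,0],[0,0,0.05],[0,0,0.12],[0,0,0.16],[0,0,0.16]], dr=[[0,0,0],[0,0,0],[0,0,0],[0,0,0],[0,0,0],[0,0,0],[0,0,0]], jaw=[0.62,0.62,0.62,0.62,0.62,0.62,0.62])

```text
time: 12.38
tool_pos: [0.5655, 0.1021, 0.1037]
tool_rot: [-3.14, -0.008, -0.109]
contact_force: [0.7, -0.5, 1.5]
opening: 0.057
grip_force: 0.0
```

apply_moves(delta_pos=[[-0.1,0.014,0.0],[-0.197,0.028,0.0],[-0.197,0.028,0.0],[-0.197,0.028,-0.06],[-0.197,0.028,-0.12],[-0.197,0.028,-0.18],[-0.197,0.028,-0.212],[-0.197,0.028,-0.212]], dr=[[0,0,0],[0,0,0],[0,0,0],[0,0,0],[0,0,0],[0,0,0],[0,0,0],[0,0,0]], jaw=[0,0,0,0,0,0,0,0])

```text
time: 13.05
tool_pos: [0.4821, 0.1129, 0.0118]
tool_rot: [3.14, 0.006, -0.109]
contact_force: [-0.6, -0.3, 0.8]
opening: 0.0081
grip_force: 0.0
```

apply_moves(delta_pos=[[0.005,0,0],[0.015,-0.001,0],[0.025,-0.002,0],[0.034,-0.003,0],[0.042,-0.004,0],[0.048,-0.005,0],[0.053,-0.006,0],[0.053,-0.006,0]], dr=[[0,0,0],[0,0,0],[0,0,0],[0,0,0],[0,0,0],[0,0,0],[0,0,0],[0,0,0]], jaw=[0,0,0,0,0,0,0,0])

```text
time: 13.72
tool_pos: [0.5058, 0.1106, 0.0147]
tool_rot: [3.142, -0.0, -0.109]
contact_force: [-0.6, 1.1, 0.2]
opening: 0.0004
grip_force: 0.0
```

```bash
python3 - <<'E'
from h import *
st()
s=grab('side','s3')
cv2.imwrite('pics/c3.png',cv2.resize(s[260:370,240:400],(640,440),interpolation=2))
E
```

```text
13.7167 [0.5058 0.1106 0.0147] [ 3.142 -0.    -0.109] q [ 0.067  0.599  1.787 -0.     0.755  1.747] F [-0.6  1.1  0.2] 0.0004 0.006619486558583354
```

View pics/c3.png

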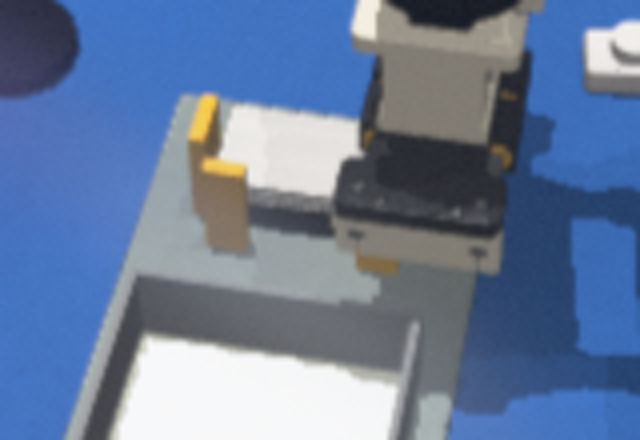

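apply_moves(delta_pos=[[0.004,0,0],[0.008,-0.001,0],[0.008,-0.001,0],[0.008,-0.001,0]], dr=[[0,0,0],[0,0,0],[0,0,0],[0,0,0]], jaw=[0,0,0,0])

```text
time: 14.1
tool_pos: [0.5077, 0.1102, 0.0143]
tool_rot: [3.141, 0.002, -0.109]
contact_force: [-4.1, 0.2, 1.7]
opening: 0.0004
grip_force: 2.2
```

apply_moves(delta_pos=[[0.003,0,0],[0.006,-0.001,0],[0.006,-0.001,0],[0.006,-0.001,0]], dr=[[0,0,0],[0,0,0],[0,0,0],[0,0,0]], jaw=[0,0,0,0])

```text
time: 14.43
tool_pos: [0.5079, 0.1099, 0.0138]
tool_rot: [3.141, 0.007, -0.109]
contact_force: [-9.7, 0.7, 3.4]
opening: 0.0004
grip_force: 5.0
```

apply_moves(delta_pos=[[-0.05,0,0],[-0.05,0,0.05],[-0.05,0,0.13],[-0.05,0,0.2],[-0.05,-0.09,0.2],[0.02,-0.15,0.2],[0.09,-0.19,0.2],[0.125,-0.19,0.2]], dr=[[0,0,0],[0,0,0],[0,0,0],[0,0,0],[0,0,0],[0,0,0],[0,0,0],[0,0,0]], jaw=[0,0,0,0,0,0,0,0])

```text
time: 15.1
tool_pos: [0.565, 0.0305, 0.0956]
tool_rot: [3.141, -0.006, -0.112]
contact_force: [-1.3, -0.5, 0.8]
opening: 0.0002
grip_force: 0.0
```

apply_moves(delta_pos=[[0,0,-0.02],[0,0,-0.08],[0,0,-0.15],[0,0,-0.19],[0,0,-0.2],[0,0,-0.2]], dr=[[0,0,0],[0,0,0],[0,0,0],[0,0,0],[0,0,0],[0,0,0]], jaw=[0,0,0,0,0,0])

```text
time: 15.6
tool_pos: [0.5597, 0.0343, 0.0132]
tool_rot: [3.141, 0.003, -0.109]
contact_force: [0.3, 0.0, 0.8]
opening: 0.0002
grip_force: 0.0
```

```bash
python3 - <<'E'
from h import *
st()
im=grab('top','t4');s=grab('side','s4')
cv2.imwrite('pics/c4.png',np.hstack([cv2.resize(s[270:370,250:390],(448,320),interpolation=2),cv2.resize(im[190:290,220:320],(320,320),interpolation=2)]))
E
```

```text
15.6 [0.5597 0.0343 0.0132] [ 3.141e+00  3.000e-03 -1.090e-01] q [-0.075  0.658  1.66  -0.     0.826  1.604] F [0.3 0.  0.8] 0.0002 0.0
```

View pics/c4.png

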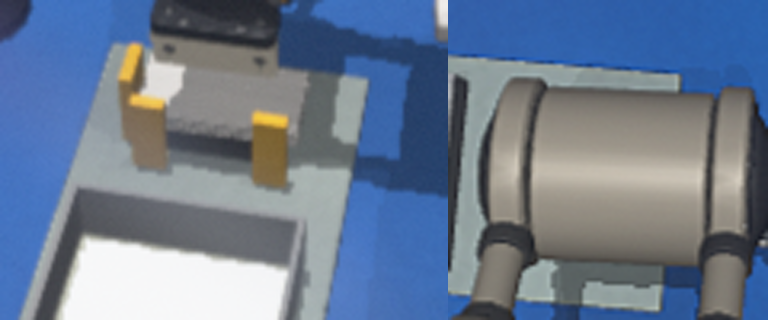

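apply_moves(delta_pos=[[0.001,0.01,0],[0.002,0.02,0],[0.003,0.03,0],[0.004,0.04,0],[0.005,0.048,0],[0.006,0.055,0],[0.007,0.06,0],[0.007,0.06,0]], dr=[[0,0,0],[0,0,0],[0,0,0],[0,0,0],[0,0,0],[0,0,0],[0,0,0],[0,0,0]], jaw=[0,0,0,0,0,0,0,0])

```text
time: 16.37
tool_pos: [0.5639, 0.0583, 0.0146]
tool_rot: [3.142, -0.0, -0.109]
contact_force: [-0.2, -0.7, -0.2]
opening: 0.0003
grip_force: 0.1
```

apply_moves(delta_pos=[[0,0.005,0],[0.001,0.01,0],[0.001,0.01,0],[0.001,0.01,0]], dr=[[0,0,0],[0,0,0],[0,0,0],[0,0,0]], jaw=[0,0,0,0])

```text
time: 16.7
tool_pos: [0.5643, 0.0619, 0.0145]
tool_rot: [-3.142, -0.0, -0.109]
contact_force: [0.1, -0.1, 0.0]
opening: 0.0007
grip_force: 0.1
```

apply_moves(delta_pos=[[0,0.005,0],[0,0.005,0],[0,0.005,0]], dr=[[0,0,0],[0,0,0],[0,0,0]], jaw=[0,0,0])

```text
time: 16.95
tool_pos: [0.5643, 0.0639, 0.0145]
tool_rot: [3.142, -0.0, -0.109]
contact_force: [-0.7, 0.5, -0.5]
opening: 0.0004
grip_force: 0.1
```

apply_moves(delta_pos=[[0,0.005,0],[0,0.005,0],[0,0.005,0]], dr=[[0,0,0],[0,0,0],[0,0,0]], jaw=[0,0,0])

```text
time: 17.2
tool_pos: [0.5643, 0.0659, 0.0145]
tool_rot: [3.142, -0.0, -0.109]
contact_force: [0.1, -0.2, 0.1]
opening: 0.0005
grip_force: 0.3
```

apply_moves(delta_pos=[[0,0.005,0],[0,0.005,0],[0,0.005,0]], dr=[[0,0,0],[0,0,0],[0,0,0]], jaw=[0,0,0])

```text
time: 17.45
tool_pos: [0.5643, 0.0663, 0.0146]
tool_rot: [3.139, -0.0, -0.109]
contact_force: [-1.3, -8.7, 0.7]
opening: 0.0004
grip_force: 4.4
```

apply_moves(delta_pos=[[0,0.003,0],[0,0.003,0],[0,0.003,0],[-0.005,-0.05,0],[-0.005,-0.05,0.05],[-0.005,-0.05,0.12],[-0.005,-0.05,0.2],[-0.005,-0.05,0.2]], dr=[[0,0,0],[0,0,0],[0,0,0],[0,0,0],[0,0,0],[0,0,0],[0,0,0],[0,0,0]], jaw=[0,0,0,0,0,0,0,0])

```text
time: 18.12
tool_pos: [0.5657, 0.0478, 0.1003]
tool_rot: [-3.141, -0.01, -0.109]
contact_force: [1.1, 0.5, 0.6]
opening: 0.0007
grip_force: 0.0
```

apply_moves(delta_pos=[[-0.08,0.0,0],[-0.16,0.05,0],[-0.19,0.13,0],[-0.19,0.165,0],[-0.19,0.165,-0.08],[-0.19,0.165,-0.17],[-0.19,0.165,-0.2],[-0.19,0.165,-0.2]], dr=[[0,0,0],[0,0,0],[0,0,0],[0,0,0],[0,0,0],[0,0,0],[0,0,0],[0,0,0]], jaw=[0,0,0,0,0,0,0,0])

```text
time: 18.78
tool_pos: [0.4837, 0.114, 0.0115]
tool_rot: [3.14, 0.006, -0.109]
contact_force: [-0.9, -0.3, -0.3]
opening: 0.0003
grip_force: 0.0
```

apply_moves(delta_pos=[[0.02,-0.002,0],[0.035,-0.003,0],[0.045,-0.004,0],[0.052,-0.005,0],[0.057,-0.005,0],[0.06,-0.005,0],[0.06,-0.005,0],[0.06,-0.005,0]], dr=[[0,0,0],[0,0,0],[0,0,0],[0,0,0],[0,0,0],[0,0,0],[0,0,0],[0,0,0]], jaw=[0,0,0,0,0,0,0,0])

```text
time: 19.45
tool_pos: [0.5083, 0.1118, 0.0146]
tool_rot: [3.141, 0.004, -0.109]
contact_force: [-6.1, -0.1, 3.8]
opening: 0.0001
grip_force: 3.2
```

apply_moves(delta_pos=[[0.003,0,0],[0.003,0,0],[0.003,0,0],[-0.05,0,0],[-0.05,0,0.08],[-0.05,0,0.18],[-0.05,0,0.28],[-0.05,-0.08,0.35]], dr=[[0,0,0],[0,0,0],[0,0,0],[0,0,0],[0,0,0],[0,0,0],[0,0,0],[0,0,0]], jaw=[0,0,0,0,0,0,0,0])

```text
time: 20.12
tool_pos: [0.4916, 0.0835, 0.1582]
tool_rot: [-3.139, -0.006, -0.105]
contact_force: [1.8, -0.2, 0.1]
opening: 0.0006
grip_force: 0.0
```

apply_moves(delta_pos=[[0,-0.1,0.05],[0,-0.2,0.1],[0,-0.3,0.1],[0,-0.4,0.1],[0,-0.5,0.1],[0,-0.6,0.1],[0,-0.7,0.1],[0,-0.8,0.1]], dr=[[0,0,0],[0,0,0],[0,0,0],[0,0,0],[0,0,0],[0,0,0],[0,0,0],[0,0,0]], jaw=[0,0,0,0,0,0,0,0])

```text
time: 20.78
tool_pos: [0.49, -0.2418, 0.1948]
tool_rot: [3.141, -0.002, -0.11]
contact_force: [1.6, 0.2, -0.0]
opening: -0.0001
grip_force: 0.0
```

```bash
python3 - <<'E'
from h import *
st()
im=grab('top','t5');s=grab('side','s5')
cv2.imwrite('pics/c5.png',np.hstack([cv2.resize(s[270:370,250:390],(448,320),interpolation=2),cv2.resize(im[200:280,230:310],(320,320),interpolation=2)]))
h=cv2.cvtColor(im,cv2.COLOR_BGR2HSV)
for c in blobs((h[...,1]<40)&(h[...,2]>180),300):
  x,y,w,hh=cv2.boundingRect(c)
  if y>150: print((x,y,w,hh),rect('top',c,.038))
nb=~((h[...,0]>95)&(h[...,0]<125)&(h[...,1]>130))
for c in blobs(nb,60):
    x,y,w,hh=cv2.boundingRect(c)
    if w<60 and y>260: print('nb',(x,y,w,hh),rect('top',c,0.0))
E
```

```text
20.7833 [ 0.49   -0.2418  0.1948] [ 3.141e+00 -2.000e-03 -1.100e-01] q [-0.599  0.407  1.517 -0.     1.216  1.082] F [ 1.6  0.2 -0. ] -0.0001 0.0
(246, 224, 26, 48) (array([0.5698, 0.1095], dtype=float32), (np.float32(0.1006), np.float32(0.0496)), np.float32(-0.114))
(167, 214, 54, 59) (array([0.5854, 0.2535], dtype=float32), (np.float32(0.1225), np.float32(0.1079)), np.float32(-0.115))
nb (196, 457, 58, 23) (array([0.079 , 0.2031], dtype=float32), (np.float32(0.1281), np.float32(0.0482)), np.float32(1.55))
nb (143, 311, 16, 13) (array([0.4195, 0.3667], dtype=float32), (np.float32(0.0346), np.float32(0.0272)), np.float32(1.544))
nb (305, 306, 15, 23) (array([ 0.4096, -0.0025], dtype=float32), (np.float32(0.0496), np.float32(0.0318)), np.float32(-0.027))
nb (344, 278, 40, 41) (array([ 0.45  , -0.1204], dtype=float32), (np.float32(0.0697), np.float32(0.0657)), np.float32(0.667))
```

View pics/c5.png

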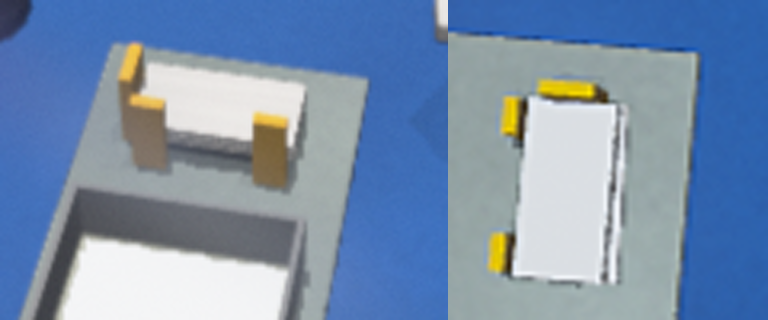

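```bash
python3 - <<'E'
from h import *
K,R,t=cam('top');print(-R.T@t)
c,s=np.cos(-.112),np.sin(-.112);X=np.array([c,s]);Y=np.array([-s,c]);n=np.array([.5699,.1080])
for z in(.038,.033,.028,.023,.018,.008):
    print(z,[(proj('top',[*(n+x*X-.025*Y),z])[0]).round(1).tolist() for x in(.05,0,-.05)])
im=cv2.imread('pics/t5.png');print(im[248,258:282].tolist())
E
```

```text
[ 0.53033915 -0.05007336  1.03226676]
0.038 [[272.5, 225.7], [270.5, 248.2], [268.5, 270.9]]
0.033 [[272.8, 225.9], [270.8, 248.3], [268.8, 270.8]]
0.028 [[273.1, 226.1], [271.1, 248.4], [269.1, 270.8]]
0.023 [[273.3, 226.3], [271.4, 248.4], [269.4, 270.7]]
0.018 [[273.6, 226.4], [271.7, 248.5], [269.7, 270.7]]
0.008 [[274.2, 226.8], [272.3, 248.7], [270.3, 270.6]]
[[226, 222, 218], [227, 222, 218], [227, 222, 218], [226, 222, 218], [227, 223, 218], [227, 222, 218], [227, 222, 218], [227, 222, 219], [226, 222, 218], [227, 222, 218], [229, 225, 221], [240, 235, 231], [141, 137, 133], [154, 150, 146], [241, 234, 227], [148, 143, 139], [149, 148, 134], [169, 169, 153], [168, 167, 152], [168, 168, 153], [170, 168, 153], [168, 168, 151], [170, 169, 153], [171, 169, 154]]
```

```bash
python3 - <<'E'
from h import *
for f in('t2','t5'):
  g=cv2.cvtColor(cv2.imread(f'pics/{f}.png'),cv2.COLOR_BGR2GRAY)
  for r in(226,228,232,240,248,256,264,268,270,272):print(f,r,g[r,262:284].tolist())
im=cv2.imread('pics/t5.png');s=cv2.imread('pics/s5.png')
cv2.imwrite('pics/c6.png',np.hstack([cv2.resize(im[215:280,235:285],(400,520),interpolation=cv2.INTER_NEAREST),cv2.resize(s[285:325,290:330],(400,520),interpolation=cv2.INTER_NEAREST)]))
E
```

```text
t2 226 [99, 99, 98, 89, 87, 84, 122, 107, 151, 165, 165, 166, 165, 165, 164, 165, 167, 167, 166, 165, 164, 163]
t2 228 [227, 227, 228, 228, 211, 204, 200, 197, 175, 127, 127, 129, 123, 114, 140, 160, 164, 165, 167, 168, 167, 164]
t2 232 [226, 226, 226, 226, 226, 226, 226, 226, 226, 226, 227, 227, 231, 199, 232, 167, 151, 164, 163, 164, 166, 167]
t2 240 [226, 227, 227, 226, 226, 226, 226, 226, 226, 226, 227, 228, 232, 206, 176, 92, 150, 171, 167, 167, 169, 167]
t2 248 [227, 226, 226, 226, 226, 226, 227, 226, 226, 226, 228, 235, 171, 148, 231, 170, 157, 170, 171, 171, 169, 169]
t2 256 [226, 226, 227, 226, 226, 226, 227, 226, 226, 227, 232, 203, 184, 229, 215, 178, 171, 173, 174, 175, 175, 173]
t2 264 [226, 227, 226, 226, 226, 226, 227, 226, 226, 228, 235, 175, 219, 239, 171, 163, 174, 173, 174, 173, 174, 173]
t2 268 [227, 227, 226, 226, 226, 226, 227, 226, 227, 233, 188, 175, 227, 241, 145, 156, 176, 173, 173, 171, 171, 171]
t2 270 [227, 226, 226, 226, 226, 227, 226, 226, 228, 235, 149, 202, 233, 241, 135, 152, 176, 173, 173, 173, 172, 172]
t2 272 [229, 231, 234, 235, 236, 235, 234, 23
[... 552 characters left out ...]
[222, 221, 221, 222, 221, 221, 224, 234, 136, 149, 233, 142, 144, 164, 163, 164, 164, 163, 164, 165, 164, 161]
t5 256 [221, 222, 221, 221, 221, 223, 229, 182, 131, 214, 238, 151, 153, 170, 168, 168, 166, 168, 167, 168, 168, 167]
t5 264 [222, 221, 222, 221, 222, 226, 216, 130, 207, 239, 135, 151, 174, 169, 169, 168, 167, 168, 166, 167, 167, 167]
t5 268 [224, 223, 222, 222, 224, 231, 155, 104, 212, 240, 139, 150, 174, 170, 170, 170, 169, 167, 166, 166, 165, 166]
t5 270 [141, 158, 188, 199, 203, 233, 168, 137, 194, 213, 126, 149, 171, 169, 170, 168, 167, 167, 169, 167, 166, 166]
t5 272 [164, 170, 173, 171, 168, 168, 169, 167, 166, 167, 168, 171, 172, 172, 171, 171, 170, 170, 169, 168, 169, 170]
```

View pics/c6.png

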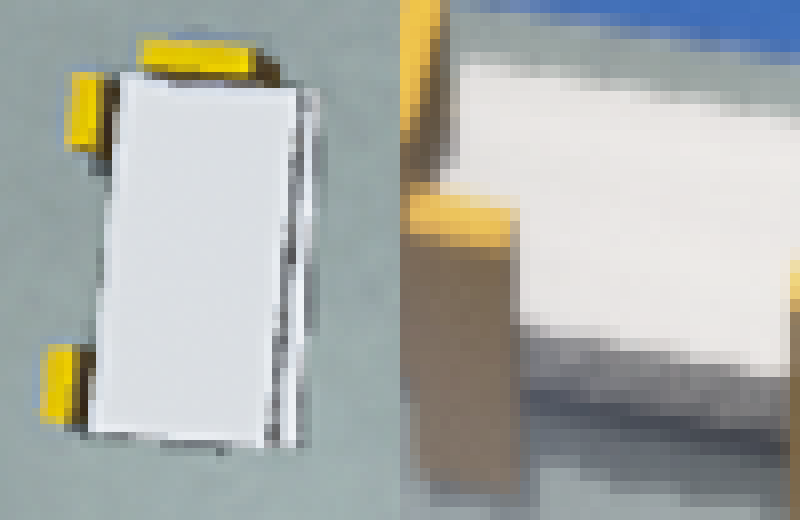

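apply_moves(delta_pos=[[0.046,0.19,-0.06],[0.046,0.19,-0.06],[0.046,0.19,-0.06],[0.046,0.19,-0.06]], dr=[[0,0,0.785],[0,0,0.785],[0,0,0.785],[0,0,0.785]], jaw=[0,0,0,0])

```text
time: 21.22
tool_pos: [0.5087, -0.1611, 0.1699]
tool_rot: [-3.141, 0.0, 0.291]
contact_force: [-0.3, -0.4, 0.9]
opening: 0.0006
grip_force: 0.0
```

apply_moves(delta_pos=[[0.046,0.19,-0.06],[0.046,0.19,-0.06],[0.046,0.19,-0.06],[0.046,0.19,-0.06]], dr=[[0,0,0.785],[0,0,0.785],[0,0,0.785],[0,0,0.785]], jaw=[0,0,0,0])

```text
time: 21.55
tool_pos: [0.5272, -0.0861, 0.1461]
tool_rot: [3.141, 0.0, 0.68]
contact_force: [0.1, 0.4, 0.4]
opening: 0.0005
grip_force: 0.0
```

apply_moves(delta_pos=[[0.046,0.19,-0.06],[0.046,0.19,-0.06],[0.046,0.19,-0.06],[0.046,0.19,-0.06]], dr=[[0,0,0.785],[0,0,0.785],[0,0,0.785],[0,0,0.785]], jaw=[0,0,0,0])

```text
time: 21.88
tool_pos: [0.5458, -0.0111, 0.1222]
tool_rot: [3.141, 0.0, 1.07]
contact_force: [0.1, -0.2, 0.0]
opening: 0.0007
grip_force: 0.0
```

apply_moves(delta_pos=[[0.046,0.18,-0.06],[0.046,0.18,-0.06],[0.046,0.18,-0.06],[0.046,0.18,-0.06],[0.046,0.18,-0.06],[0.046,0.18,-0.06]], dr=[[0,0,0.785],[0,0,0.785],[0,0,0.785],[0,0,0.785],[0,0,0.785],[0,0,0.785]], jaw=[0,0,0,0,0,0])

```text
time: 22.38
tool_pos: [0.5644, 0.0586, 0.0989]
tool_rot: [3.14, 0.0, 1.452]
contact_force: [0.1, -0.2, 0.1]
opening: 0.0007
grip_force: 0.0
```

apply_moves(delta_pos=[[0,-0.019,0],[0,-0.019,-0.06],[0,-0.019,-0.12],[0,-0.019,-0.18],[0,-0.019,-0.21],[0,-0.019,-0.214],[0,-0.019,-0.214]], dr=[[0,0,0.014],[0,0,0.014],[0,0,0.014],[0,0,0.014],[0,0,0.014],[0,0,0.014],[0,0,0.014]], jaw=[0,0,0,0,0,0,0])

```text
time: 22.97
tool_pos: [0.5637, 0.0517, 0.0122]
tool_rot: [-3.141, 0.0, 1.465]
contact_force: [0.8, -0.3, 0.8]
opening: 0.0003
grip_force: 0.0
```

apply_moves(delta_pos=[[0.001,0.01,0],[0.002,0.018,0],[0.003,0.026,0],[0.004,0.034,0],[0.004,0.04,0],[0.004,0.044,0],[0.004,0.044,0],[0.004,0.044,0]], dr=[[0,0,0],[0,0,0],[0,0,0],[0,0,0],[0,0,0],[0,0,0],[0,0,0],[0,0,0]], jaw=[0,0,0,0,0,0,0,0])

```text
time: 23.63
tool_pos: [0.5654, 0.0707, 0.0124]
tool_rot: [-3.142, -0.0, 1.468]
contact_force: [0.3, -0.0, -0.6]
opening: 0.0008
grip_force: 0.0
```

apply_moves(delta_pos=[[0,0.005,0],[0,0.005,0],[0,0.005,0]], dr=[[0,0,-0.01],[0,0,-0.01],[0,0,-0.01]], jaw=[0,0,0])

```text
time: 23.88
tool_pos: [0.5654, 0.0725, 0.0123]
tool_rot: [-3.141, -0.0, 1.463]
contact_force: [-0.2, 0.0, 0.2]
opening: 0.0005
grip_force: 0.1
```

apply_moves(delta_pos=[[0,0.005,0],[0,0.005,0],[0,0.005,0]], dr=[[0,0,0],[0,0,0],[0,0,0]], jaw=[0,0,0])

```text
time: 24.13
tool_pos: [0.5654, 0.0726, 0.0123]
tool_rot: [-3.141, 0.002, 1.463]
contact_force: [-1.6, -9.6, 1.3]
opening: 0.0003
grip_force: 4.6
```

apply_moves(delta_pos=[[0,0.004,0],[0,0.004,0],[0,0.004,0]], dr=[[0,0,0],[0,0,0],[0,0,0]], jaw=[0,0,0])

```text
time: 24.38
tool_pos: [0.5654, 0.0727, 0.0124]
tool_rot: [-3.141, 0.004, 1.463]
contact_force: [-0.8, -16.1, 1.2]
opening: 0.0003
grip_force: 8.2
```

apply_moves(delta_pos=[[-0.004,-0.05,0],[-0.004,-0.06,0.05],[-0.004,-0.06,0.12],[-0.004,-0.06,0.2],[-0.004,-0.16,0.25],[-0.004,-0.26,0.3],[-0.004,-0.36,0.3],[-0.004,-0.46,0.3]], dr=[[0,0,0],[0,0,0],[0,0,0],[0,0,0],[0,0,0],[0,0,0],[0,0,0],[0,0,0]], jaw=[0,0,0,0,0,0,0,0])

```text
time: 25.05
tool_pos: [0.5646, -0.1071, 0.1344]
tool_rot: [3.138, 0.001, 1.464]
contact_force: [0.9, 0.0, -0.2]
opening: 0.0004
grip_force: 0.0
```

apply_moves(delta_pos=[[0,-0.1,0],[0,-0.2,0],[0,-0.3,0],[0,-0.4,0],[0,-0.4,0]], dr=[[0,0,0],[0,0,0],[0,0,0],[0,0,0],[0,0,0]], jaw=[0,0,0,0,0.5])

```text
time: 25.47
tool_pos: [0.5632, -0.273, 0.1322]
tool_rot: [3.14, 0.003, 1.457]
contact_force: [-0.5, 0.0, -0.5]
opening: 0.004
grip_force: 0.0
```

```bash
python3 - <<'E'
from h import *
st()
im=grab('top','t7');s=grab('side','s7')
h=cv2.cvtColor(im,cv2.COLOR_BGR2HSV);g=cv2.cvtColor(im,cv2.COLOR_BGR2GRAY)
for r in(226,232,240,248,256,264,268,270,272):print(r,g[r,262:284].tolist())
for c in blobs((h[...,1]<40)&(h[...,2]>180),300):
  x,y,w,hh=cv2.boundingRect(c)
  if y>150: print((x,y,w,hh),rect('top',c,.038))
nb=~((h[...,0]>95)&(h[...,0]<125)&(h[...,1]>130))
for c in blobs(nb,60):
    x,y,w,hh=cv2.boundingRect(c)
    if w<60 and y>260: print('nb',(x,y,w,hh),rect('top',c,0.0))
cv2.imwrite('pics/c7.png',np.hstack([cv2.resize(im[215:280,235:285],(400,520),interpolation=cv2.INTER_NEAREST),cv2.resize(im[270:330,335:395],(400,520),interpolation=cv2.INTER_NEAREST)]))
E
```

```text
25.4667 [ 0.5632 -0.273   0.1322] [3.140e+00 3.000e-03 1.457e+00] q [-0.573  0.605  1.361 -0.002  1.173 -0.458] F [-0.5  0.  -0.5] 0.004 0.0
226 [226, 222, 221, 221, 222, 225, 222, 220, 223, 226, 138, 136, 161, 161, 159, 160, 163, 163, 161, 161, 160, 158]
232 [223, 223, 223, 223, 222, 223, 222, 223, 230, 203, 112, 147, 166, 163, 161, 160, 159, 157, 157, 160, 160, 162]
240 [224, 223, 222, 222, 222, 223, 223, 226, 239, 162, 84, 152, 168, 165, 165, 164, 163, 162, 161, 163, 165, 163]
248 [222, 223, 223, 223, 223, 223, 225, 238, 140, 53, 151, 169, 165, 163, 164, 165, 165, 164, 165, 166, 165, 164]
256 [223, 223, 223, 222, 223, 225, 233, 168, 67, 150, 174, 169, 170, 170, 169, 168, 169, 170, 169, 170, 168, 168]
264 [222, 222, 222, 222, 223, 228, 215, 107, 122, 169, 177, 175, 174, 172, 171, 170, 169, 169, 170, 168, 168, 169]
268 [225, 224, 223, 223, 226, 236, 139, 56, 160, 178, 171, 171, 173, 172, 172, 171, 170, 168, 168, 167, 166, 167]
270 [144, 160, 192, 203, 206, 236, 153, 66, 152, 175, 171, 170, 171, 171, 171, 169, 169, 169, 169, 169, 168, 168]
272 [166, 172, 173, 171, 170, 170, 171, 172, 170, 169, 170, 171, 173, 173, 172, 172, 172, 172, 171, 170, 170, 172]
(214, 459, 38, 21) (array([0.0785, 0.177 ], dtype=float32), (np.float32(0.074), np.float32(0.0388)), np.float32(0.957))
(246, 224, 26, 48) (array([0.5698, 0.1096], dtype=float32), (np.float32(0.1006), np.float32(0.0494)), np.float32(-0.114))
(167, 213, 54, 60) (array([0.5863, 0.2535], dtype=float32), (np.float32(0.1244), np.float32(0.1078)), np.float32(-0.115))
nb (143, 311, 16, 13) (array([0.4195, 0.3667], dtype=float32), (np.float32(0.0346), np.float32(0.0272)), np.float32(1.544))
nb (305, 306, 15, 23) (array([ 0.4096, -0.0025], dtype=float32), (np.float32(0.0496), np.float32(0.0318)), np.float32(-0.027))
nb (344, 278, 40, 41) (array([ 0.4499, -0.1203], dtype=float32), (np.float32(0.0696), np.float32(0.0656)), np.float32(0.671))
```

View pics/c7.png

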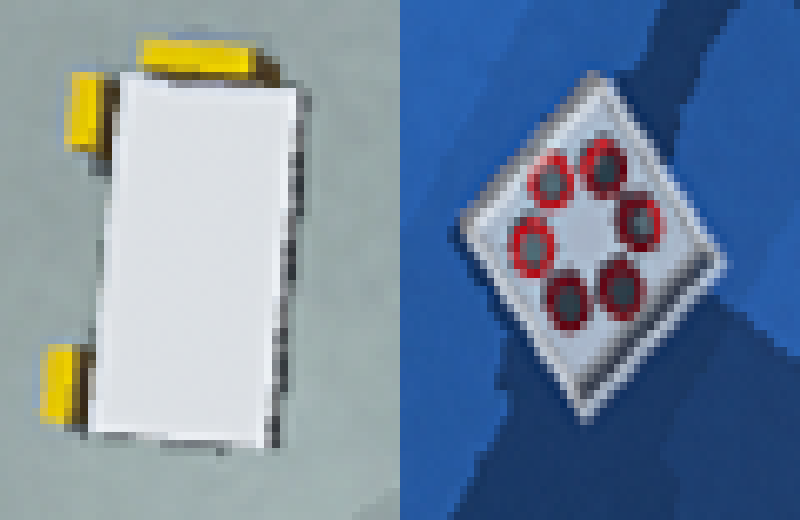

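apply_moves(delta_pos=[[-0.049,0.241,-0.02],[-0.049,0.241,-0.02],[-0.049,0.241,-0.02],[-0.049,0.241,-0.02]], dr=[[0,0,-0.785],[0,0,-0.785],[0,0,-0.785],[0,0,-0.785]], jaw=[0,0,0,0])

```text
time: 25.9
tool_pos: [0.543, -0.1638, 0.1241]
tool_rot: [-3.138, -0.001, 1.069]
contact_force: [0.6, -0.5, 1.2]
opening: 0.0006
grip_force: 0.0
```

apply_moves(delta_pos=[[-0.049,0.241,-0.02],[-0.049,0.241,-0.02],[-0.049,0.241,-0.02],[-0.049,0.241,-0.02]], dr=[[0,0,-0.785],[0,0,-0.785],[0,0,-0.785],[0,0,-0.785]], jaw=[0,0,0,0])

```text
time: 26.23
tool_pos: [0.5235, -0.0688, 0.1163]
tool_rot: [-3.14, 0.0, 0.678]
contact_force: [0.8, -0.1, -0.1]
opening: 0.0005
grip_force: 0.0
```

apply_moves(delta_pos=[[-0.049,0.241,-0.02],[-0.049,0.241,-0.02],[-0.049,0.241,-0.02],[-0.049,0.241,-0.02]], dr=[[0,0,-0.785],[0,0,-0.785],[0,0,-0.785],[0,0,-0.785]], jaw=[0,0,0,0])

```text
time: 26.57
tool_pos: [0.5042, 0.0267, 0.1083]
tool_rot: [-3.141, 0.001, 0.286]
contact_force: [0.1, 0.3, 0.4]
opening: 0.0006
grip_force: 0.0
```

apply_moves(delta_pos=[[-0.049,0.241,-0.02],[-0.049,0.241,-0.02],[-0.049,0.241,-0.02],[-0.049,0.241,-0.02],[-0.049,0.241,-0.02],[-0.049,0.241,-0.02]], dr=[[0,0,-0.785],[0,0,-0.785],[0,0,-0.785],[0,0,-0.785],[0,0,-0.785],[0,0,-0.785]], jaw=[0,0,0,0,0,0])

```text
time: 27.07
tool_pos: [0.4862, 0.1197, 0.1006]
tool_rot: [3.141, -0.001, -0.103]
contact_force: [0.1, -0.3, -0.5]
opening: 0.0003
grip_force: 0.0
```

apply_moves(delta_pos=[[-0.005,0,-0.06],[-0.005,0,-0.12],[-0.005,0,-0.18],[-0.005,0,-0.21],[-0.005,0,-0.22],[-0.005,0,-0.22],[-0.005,0,-0.22]], dr=[[0,0,-0.016],[0,0,-0.016],[0,0,-0.016],[0,0,-0.016],[0,0,-0.016],[0,0,-0.016],[0,0,-0.016]], jaw=[0,0,0,0,0,0,0])

```text
time: 27.65
tool_pos: [0.4843, 0.1193, 0.0129]
tool_rot: [-3.142, -0.001, -0.115]
contact_force: [-0.6, -0.4, 0.3]
opening: 0.0002
grip_force: 0.0
```

apply_moves(delta_pos=[[0.015,-0.001,0],[0.03,-0.003,0],[0.042,-0.005,0],[0.05,-0.006,0],[0.056,-0.006,0],[0.06,-0.006,0],[0.06,-0.006,0],[0.06,-0.006,0]], dr=[[0,0,0],[0,0,0],[0,0,0],[0,0,0],[0,0,0],[0,0,0],[0,0,0],[0,0,0]], jaw=[0,0,0,0,0,0,0,0])

```text
time: 28.32
tool_pos: [0.5073, 0.1175, 0.0123]
tool_rot: [3.141, 0.0, -0.115]
contact_force: [-0.6, -0.1, -0.2]
opening: 0.0008
grip_force: 0.0
```

apply_moves(delta_pos=[[0.004,0,0],[0.008,-0.001,0],[0.008,-0.001,0],[0.008,-0.001,0]], dr=[[0,0,0],[0,0,0],[0,0,0],[0,0,0]], jaw=[0,0,0,0])

```text
time: 28.65
tool_pos: [0.509, 0.1173, 0.012]
tool_rot: [3.141, 0.003, -0.115]
contact_force: [-6.0, 1.8, 1.8]
opening: 0.0008
grip_force: 2.7
```

apply_moves(delta_pos=[[0.004,0,0],[0.004,0,0],[0.004,0,0]], dr=[[0,0,0],[0,0,0],[0,0,0]], jaw=[0,0,0])

```text
time: 28.9
tool_pos: [0.509, 0.1173, 0.0117]
tool_rot: [3.141, 0.007, -0.115]
contact_force: [-9.4, 1.7, 4.0]
opening: 0.0005
grip_force: 4.8
```

apply_moves(delta_pos=[[-0.05,0,0],[-0.05,0,0.08],[-0.05,0,0.16],[-0.05,0,0.24],[-0.1,-0.08,0.3],[-0.15,-0.16,0.36],[-0.16,-0.24,0.42],[-0.16,-0.32,0.47]], dr=[[0,0,0],[0,0,0],[0,0,0],[0,0,0.2],[0,0,0.4],[0,0,0.6],[0,0,0.8],[0,0,0.8]], jaw=[0,0,0,0,0,0,0,0])

```text
time: 29.57
tool_pos: [0.4468, -0.0112, 0.2018]
tool_rot: [3.141, -0.001, 0.292]
contact_force: [0.8, -0.9, 0.6]
opening: 0.0003
grip_force: 0.0
```

apply_moves(delta_pos=[[0,-0.09,0],[0,-0.18,0],[0,-0.27,0],[0,-0.27,0],[0,-0.27,0]], dr=[[0,0,0.2],[0,0,0.4],[0,0,0.6],[0,0,0.77],[0,0,0.77]], jaw=[0.9,0.9,1,1,1])

```text
time: 29.98
tool_pos: [0.4483, -0.1207, 0.2003]
tool_rot: [3.141, -0.0, 0.669]
contact_force: [-0.5, -0.8, 0.3]
opening: 0.0291
grip_force: 0.0
```

apply_moves(delta_pos=[[0,0,0],[0,0,0],[0,0,0],[0,0,0],[0,0,0]], dr=[[-0.2,0.25,0],[-0.4,0.5,0],[-0.4,0.5,0],[-0.4,0.5,0],[-0.4,0.5,0]], jaw=[1,1,1,1,1])

```text
time: 30.4
tool_pos: [0.4487, -0.1171, 0.1995]
tool_rot: [3.141, 0.319, 0.671]
contact_force: [0.2, 0.1, -1.2]
opening: 0.0623
grip_force: 0.0
```

```bash
python3 - <<'E'
from h import *
st()
c=np.array([.5303,-.0501])
h=cv2.cvtColor(cv2.imread('pics/t7.png'),cv2.COLOR_BGR2HSV)
nb=~((h[...,0]>95)&(h[...,0]<125)&(h[...,1]>130))
for q in blobs(nb,60):
    x,y,w,hh=cv2.boundingRect(q)
    if x==344:
        for z,far in((.06,1),(0.,0)):
            p=ray('top',q.reshape(-1,2),z)[:,:2]
            r=rect('top',q,z);print(z,r)
            for k in(0,np.pi/2):
                a=float(r[2])+k;d=np.array([np.cos(a),np.sin(a)]);s=(p-c)@d
                print('dir',round(a,3),'range',s.min().round(4),s.max().round(4))
        # centre along each dir: far rim edge (z=.06) less 30 mm
E
```

```text
30.4 [ 0.4487 -0.1171  0.1995] [3.141 0.319 0.671] q [-0.248  0.389  1.579 -0.258  1.377  0.727] F [ 0.2  0.1 -1.2] 0.0623 0.0
0.06 (array([ 0.4546, -0.1162], dtype=float32), (np.float32(0.0656), np.float32(0.0617)), np.float32(0.671))
dir 0.671 range -0.1332 -0.0676
dir 2.242 range -0.0356 0.0261
0.0 (array([ 0.4499, -0.1203], dtype=float32), (np.float32(0.0696), np.float32(0.0656)), np.float32(0.671))
dir 0.671 range -0.1414 -0.0718
dir 2.242 range -0.0378 0.0277
```

apply_moves(delta_pos=[[-0.014,-0.02,0],[-0.014,-0.02,-0.05],[-0.014,-0.02,-0.1],[-0.014,-0.02,-0.1],[-0.014,-0.02,-0.1],[-0.014,-0.02,-0.1]], dr=[[-0.12,0.15,0],[-0.24,0.3,0],[-0.36,0.45,0],[-0.498,0.626,0],[-0.498,0.626,0],[-0.498,0.626,0]], jaw=[1,1,1,1,1,1])

```text
time: 30.9
tool_pos: [0.4426, -0.1262, 0.1592]
tool_rot: [3.141, 0.718, 0.671]
contact_force: [0.2, 0.0, 0.7]
opening: 0.0918
grip_force: 0.0
```

```bash
python3 - <<'E'
from h import *
st()
s=grab('side','s8');im=grab('top','t8')
cv2.imwrite('pics/c8.png',np.hstack([cv2.resize(s[130:310,300:480],(400,400)),cv2.resize(im[220:360,310:450],(400,400))]))
E
```

```text
30.9 [ 0.4426 -0.1262  0.1592] [3.141 0.718 0.671] q [-0.12   0.63   1.474 -0.487  1.586  0.912] F [0.2 0.  0.7] 0.0918 0.0
```

View pics/c8.png

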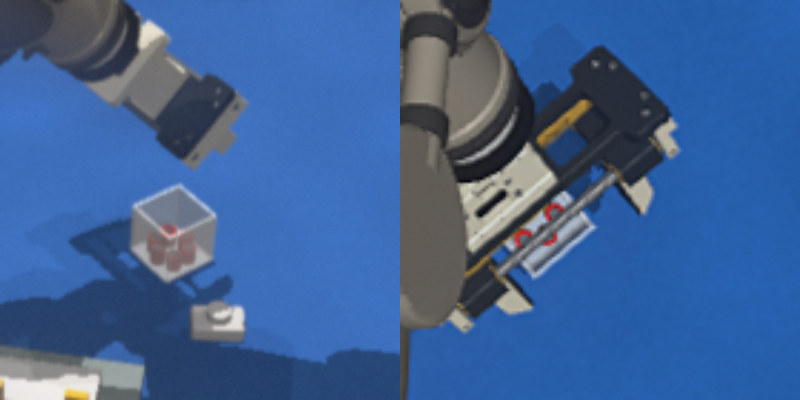

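apply_moves(delta_pos=[[0.002,0.002,-0.06],[0.002,0.002,-0.13],[0.002,0.002,-0.2],[0.002,0.002,-0.25],[0.002,0.002,-0.27],[0.002,0.002,-0.27]], dr=[[0,0,0],[0,0,0],[0,0,0],[0,0,0],[0,0,0],[0,0,0]], jaw=[1,1,1,1,1,1])

```text
time: 31.5
tool_pos: [0.4429, -0.1263, 0.0524]
tool_rot: [3.139, 0.719, 0.668]
contact_force: [-1.0, -0.7, 0.4]
opening: 0.0918
grip_force: 0.0
```

apply_moves(delta_pos=[[0,0,-0.03],[0,0,-0.055],[0,0,-0.073],[0,0,-0.073],[0,0,-0.073]], dr=[[0,0,0],[0,0,0],[0,0,0],[0,0,0],[0,0,0]], jaw=[1,1,1,1,1])

```text
time: 31.92
tool_pos: [0.4434, -0.1258, 0.0229]
tool_rot: [3.139, 0.721, 0.669]
contact_force: [0.1, -0.0, 0.7]
opening: 0.0919
grip_force: 0.0
```

apply_moves(delta_pos=[[0,0,0],[0,0,0],[0,0,0],[0,0,0],[0,0,0],[0,0,0],[0,0,0],[0,0,0]], dr=[[0,0,0],[0,0,0],[0,0,0],[0,0,0],[0,0,0],[0,0,0],[0,0,0],[0,0,0]], jaw=[0.75,0.75,0.55,0.55,0.55,0.55,0.55,0.55], force=25)

```text
time: 32.58
tool_pos: [0.4433, -0.1257, 0.0232]
tool_rot: [3.139, 0.72, 0.669]
contact_force: [-0.7, 2.3, 2.4]
opening: 0.0596
grip_force: 25.0
```

apply_moves(delta_pos=[[0,0,0.01],[0,0,0.03],[0,0,0.05],[0,0,0.05],[0,0,0.05]], dr=[[0,0,0],[0,0,0],[0,0,0],[0,0,0],[0,0,0]], jaw=[0.55,0.55,0.55,0.55,0.55])

```text
time: 33.0
tool_pos: [0.444, -0.1259, 0.0436]
tool_rot: [3.137, 0.719, 0.668]
contact_force: [0.1, 0.6, -3.2]
opening: 0.06
grip_force: 25.0
```

apply_moves(delta_pos=[[0,0,0.04],[0,0.02,0.09],[0.02,0.06,0.14],[0.04,0.12,0.19],[0.06,0.18,0.19],[0.08,0.24,0.19],[0.1,0.29,0.19],[0.116,0.329,0.19]], dr=[[0,0,0.02],[0,0,0.08],[0,0,0.2],[0,0,0.32],[0,0,0.44],[0,0,0.56],[0,0,0.7],[0,0,0.8]], jaw=[0.55,0.55,0.55,0.55,0.55,0.55,0.55,0.55])

```text
time: 33.67
tool_pos: [0.4901, 0.0077, 0.1188]
tool_rot: [3.139, 0.719, 1.074]
contact_force: [0.3, -0.2, -3.0]
opening: 0.0598
grip_force: 25.0
```

apply_moves(delta_pos=[[0.02,0.06,0],[0.04,0.12,0],[0.06,0.18,0],[0.08,0.24,0],[0.1,0.29,0],[0.116,0.329,0]], dr=[[0,0,0.14],[0,0,0.28],[0,0,0.42],[0,0,0.56],[0,0,0.7],[0,0,0.8]], jaw=[0.55,0.55,0.55,0.55,0.55,0.55])

```text
time: 34.17
tool_pos: [0.5362, 0.1394, 0.1185]
tool_rot: [3.14, 0.72, 1.475]
contact_force: [-0.1, 0.6, -3.2]
opening: 0.0598
grip_force: 25.0
```

apply_moves(delta_pos=[[0.02,0.06,0],[0.04,0.12,0],[0.06,0.18,0],[0.08,0.24,0],[0.1,0.29,0],[0.116,0.329,0],[0.116,0.329,0]], dr=[[0,0,0.14],[0,0,0.28],[0,0,0.42],[0,0,0.56],[0,0,0.7],[0,0,0.8],[0,0,0.8]], jaw=[0.55,0.55,0.55,0.55,0.55,0.55,0.55])

```text
time: 34.75
tool_pos: [0.5822, 0.272, 0.1182]
tool_rot: [3.139, 0.719, 1.874]
contact_force: [-0.7, 0.9, -3.4]
opening: 0.0596
grip_force: 25.0
```

```bash
python3 - <<'E'
from h import *
s=grab('side','s9');im=grab('top','t9');st()
cv2.imwrite('pics/c9.png',np.hstack([cv2.resize(s[180:440,200:460],(400,400)),cv2.resize(im[130:330,100:300],(400,400))]))
E
```

```text
34.85 [0.582  0.269  0.1184] [3.14  0.721 1.87 ] q [ 0.625  0.832  1.187 -0.683  1.434  0.532] F [-0.9  0.1 -2.7] 0.0598 24.994749914039858
```

View pics/c9.png

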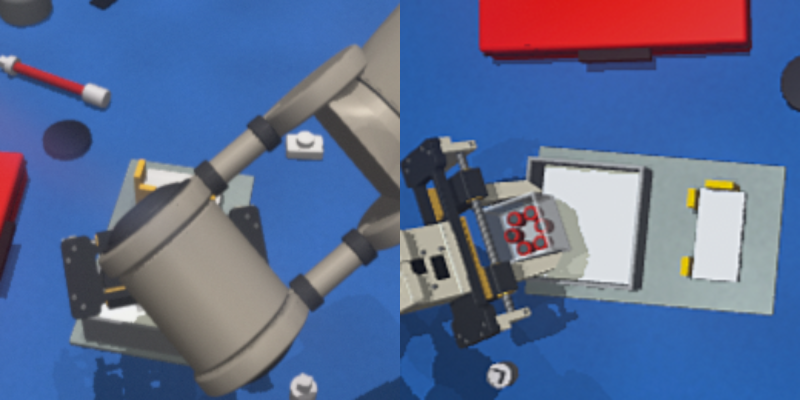

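apply_moves(delta_pos=[[-0.001,0.003,0.002],[-0.002,0.007,0.005],[-0.003,0.01,0.008],[-0.004,0.014,0.01],[-0.005,0.018,0.012],[-0.006,0.021,0.014]], dr=[[0.16,0.05,0],[0.32,0.1,0],[0.49,0.15,0],[0.66,0.205,0],[0.83,0.256,0],[0.994,0.307,0]], jaw=[0.55,0.55,0.55,0.55,0.55,0.55])

```text
time: 35.35
tool_pos: [0.5801, 0.2761, 0.1252]
tool_rot: [3.14, 0.196, 1.867]
contact_force: [0.6, -1.1, -4.1]
opening: 0.0596
grip_force: 25.0
```

apply_moves(delta_pos=[[-0.001,0.004,0],[-0.002,0.008,0],[-0.003,0.012,0],[-0.005,0.015,0.001],[-0.006,0.019,0.001],[-0.007,0.023,0.002]], dr=[[0.16,0.05,0],[0.32,0.1,0],[0.49,0.15,0],[0.66,0.205,0],[0.83,0.256,0],[0.994,0.307,0]], jaw=[0.55,0.55,0.55,0.55,0.55,0.55])

```text
time: 35.85
tool_pos: [0.5773, 0.2849, 0.1258]
tool_rot: [3.141, -0.324, 1.867]
contact_force: [0.5, 0.2, -3.0]
opening: 0.0601
grip_force: 25.0
```

```bash
python3 -c "from h import *;st()"
```

```text
35.85 [0.5773 0.2849 0.1258] [ 3.141 -0.324  1.867] q [ 0.18   0.645  1.354  0.346  1.201 -0.251] F [ 0.5  0.2 -3. ] 0.0601 24.99617880272126
```

apply_moves(delta_pos=[[-0.001,0.003,0.002],[-0.002,0.006,0.004],[-0.003,0.009,0.006],[-0.004,0.013,0.008],[-0.005,0.016,0.011],[-0.006,0.019,0.013]], dr=[[0.16,0.05,0],[0.32,0.1,0],[0.49,0.15,0],[0.66,0.205,0],[0.83,0.256,0],[0.994,0.307,0]], jaw=[0.55,0.55,0.55,0.55,0.55,0.55])

```text
time: 36.35
tool_pos: [0.5752, 0.2923, 0.1308]
tool_rot: [-3.142, -0.843, 1.866]
contact_force: [-0.6, 0.3, -3.4]
opening: 0.0596
grip_force: 25.0
```

```bash
python3 -c "from h import *;st()"
```

```text
36.35 [0.5752 0.2923 0.1308] [-3.142 -0.843  1.866] q [-0.018  0.764  1.384  0.805  1.4   -0.628] F [-0.6  0.3 -3.4] 0.0596 24.995522466415423
```

apply_moves(delta_pos=[[0,0.001,0.003],[-0.001,0.003,0.006],[-0.001,0.004,0.008],[-0.002,0.006,0.011],[-0.002,0.007,0.014],[-0.002,0.008,0.017],[-0.003,0.01,0.02],[-0.003,0.011,0.022]], dr=[[0.12,0.038,0],[0.25,0.077,0],[0.37,0.115,0],[0.5,0.153,0],[0.62,0.192,0],[0.75,0.23,0],[0.87,0.27,0],[0.994,0.307,0]], jaw=[0.55,0.55,0.55,0.55,0.55,0.55,0.55,0.55])

```text
time: 37.02
tool_pos: [0.574, 0.297, 0.1393]
tool_rot: [-3.132, -1.362, 1.858]
contact_force: [-0.0, 0.6, -2.5]
opening: 0.0598
grip_force: 25.0
```

apply_moves(delta_pos=[[0,0,0],[0,0,0],[0,0,0],[0,0,0],[0,0,0],[0,0,0],[0,0,0],[0,0,0]], dr=[[0,0,0],[0,0,0],[0,0,0],[0,0,0],[0,0,0],[0,0,0],[0,0,0],[0,0,0]], jaw=[0.55,0.55,0.55,0.55,0.55,0.55,0.55,0.55])

```text
time: 37.68
tool_pos: [0.5738, 0.2987, 0.1397]
tool_rot: [-3.141, -1.36, 1.867]
contact_force: [0.1, 0.3, -0.9]
opening: 0.0601
grip_force: 25.0
```

```bash
python3 - <<'E'
from h import *
s=grab('side','s10');im=grab('top','t10');st()
for n,f in(('side',s),('top',im)):
  h=cv2.cvtColor(f,cv2.COLOR_BGR2HSV)
  for c in blobs(((h[...,0]<8)|(h[...,0]>172))&(h[...,1]>110),4):
    x,y,w,hh=cv2.boundingRect(c)
    if cv2.contourArea(c)<400:print(n,(x,y,w,hh),ray(n,[x+w/2,y+hh/2],.016)[0].round(3))
cv2.imwrite('pics/c10.png',np.hstack([cv2.resize(s[220:440,200:420],(400,400)),cv2.resize(im[150:310,120:280],(400,400))]))
E
```

```text
37.7833 [0.5738 0.2987 0.1395] [-3.139 -1.36   1.866] q [-0.113  0.982  1.36   1.131  1.705 -0.845] F [ 0.8  0.8 -0.8] 0.06 24.994666106631485
side (273, 353, 9, 7) [0.632 0.225 0.016]
side (209, 220, 46, 21) [ 0.786 -0.114  0.016]
side (444, 0, 12, 24) [ 0.156 -1.548  0.016]
top (21, 264, 2, 13) [0.534 0.653 0.016]
top (0, 188, 19, 5) [0.718 0.683 0.016]
top (162, 157, 27, 3) [0.78  0.299 0.016]
top (344, 122, 25, 53) [ 0.789 -0.115  0.016]
```

View pics/c10.png

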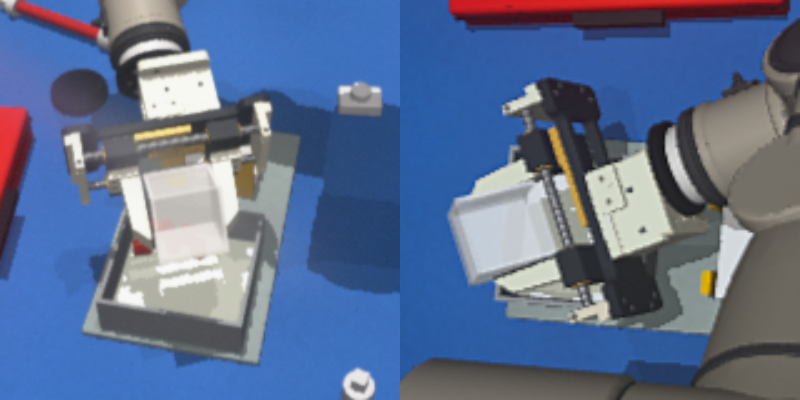

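apply_moves(delta_pos=[[0.001,-0.002,0.01],[0.001,-0.004,0.01],[0.002,-0.006,0.01],[0.002,-0.008,0.0],[0.003,-0.011,-0.01],[0.003,-0.011,-0.022]], dr=[[-0.16,-0.05,0],[-0.32,-0.1,0],[-0.49,-0.15,0],[-0.66,-0.205,0],[-0.83,-0.256,0],[-0.994,-0.307,0]], jaw=[0.55,0.55,0.55,0.55,0.55,0.55])

```text
time: 38.28
tool_pos: [0.5755, 0.2936, 0.1311]
tool_rot: [3.139, -0.836, 1.869]
contact_force: [0.2, 1.3, -1.5]
opening: 0.0606
grip_force: 25.0
```

apply_moves(delta_pos=[[0.001,-0.003,0],[0.002,-0.006,0],[0.003,-0.01,0],[0.004,-0.013,0],[0.005,-0.016,0],[0.006,-0.019,0]], dr=[[-0.16,-0.05,0],[-0.32,-0.1,0],[-0.49,-0.15,0],[-0.66,-0.205,0],[-0.83,-0.256,0],[-0.994,-0.307,0]], jaw=[0.55,0.55,0.55,0.55,0.55,0.55])

```text
time: 38.78
tool_pos: [0.5775, 0.2865, 0.1313]
tool_rot: [3.139, -0.316, 1.869]
contact_force: [-0.5, -0.4, -2.0]
opening: 0.0598
grip_force: 25.0
```

apply_moves(delta_pos=[[0.001,-0.004,0],[0.002,-0.008,0],[0.003,-0.012,0],[0.005,-0.015,0],[0.006,-0.019,0],[0.007,-0.023,0]], dr=[[-0.16,-0.05,0],[-0.32,-0.1,0],[-0.49,-0.15,0],[-0.66,-0.205,0],[-0.83,-0.256,0],[-0.994,-0.307,0]], jaw=[0.55,0.55,0.55,0.55,0.55,0.55])

```text
time: 39.28
tool_pos: [0.58, 0.2776, 0.1312]
tool_rot: [3.139, 0.204, 1.869]
contact_force: [-0.6, 0.2, -2.6]
opening: 0.0598
grip_force: 25.0
```

apply_moves(delta_pos=[[0.001,-0.003,0],[0.002,-0.007,0],[0.003,-0.01,0],[0.004,-0.014,0],[0.005,-0.018,0],[0.006,-0.021,0],[0.006,-0.021,0]], dr=[[-0.16,-0.05,0],[-0.32,-0.1,0],[-0.49,-0.15,0],[-0.66,-0.205,0],[-0.83,-0.256,0],[-0.994,-0.307,0],[-0.994,-0.307,0]], jaw=[0.55,0.55,0.55,0.55,0.55,0.55,0.55])

```text
time: 39.87
tool_pos: [0.5804, 0.2706, 0.1275]
tool_rot: [-3.137, 0.723, 1.876]
contact_force: [-1.0, -0.4, -1.7]
opening: 0.0597
grip_force: 25.0
```

```bash
cat > red.py <<'E'
from h import *
def red(tag):
  for n in('side','top'):
    f=grab(n,n[0]+tag);h=cv2.cvtColor(f,cv2.COLOR_BGR2HSV)
    for c in blobs(((h[...,0]<8)|(h[...,0]>172))&(h[...,1]>110),4):
      x,y,w,hh=cv2.boundingRect(c)
      p=ray(n,[x+w/2,y+hh/2],.016)[0].round(3)
      if cv2.contourArea(c)<800 and p[0]<.76 and abs(p[1])<.6:print(n,(x,y,w,hh),cv2.contourArea(c),p)
E
python3 - <<'E'
from red import *
red('11');st()
E
```

```text
top (207, 243, 7, 6) 27.0 [0.577 0.222 0.016]
top (208, 220, 11, 23) 68.0 [0.61  0.215 0.016]
top (206, 217, 7, 8) 35.0 [0.634 0.223 0.016]
39.9667 [0.5819 0.2696 0.1295] [3.142 0.718 1.872] q [ 0.625  0.819  1.178 -0.679  1.45   0.517] F [ 0.9 -0.9 -0.8] 0.0598 24.99464412623638
```

apply_moves(delta_pos=[[-0.02,-0.06,0],[-0.04,-0.12,0],[-0.06,-0.18,0],[-0.08,-0.24,0],[-0.1,-0.29,0],[-0.116,-0.329,0]], dr=[[0,0,-0.1],[0,0,-0.24],[0,0,-0.38],[0,0,-0.52],[0,0,-0.66],[0,0,-0.8]], jaw=[0.55,0.55,0.55,0.55,0.55,0.55])

```text
time: 40.47
tool_pos: [0.5359, 0.1353, 0.1317]
tool_rot: [3.138, 0.717, 1.462]
contact_force: [1.1, 0.5, -0.3]
opening: 0.0599
grip_force: 25.0
```

apply_moves(delta_pos=[[-0.02,-0.06,0],[-0.04,-0.12,0],[-0.06,-0.18,0],[-0.08,-0.24,0],[-0.1,-0.29,0],[-0.116,-0.329,0]], dr=[[0,0,-0.1],[0,0,-0.24],[0,0,-0.38],[0,0,-0.52],[0,0,-0.66],[0,0,-0.8]], jaw=[0.55,0.55,0.55,0.55,0.55,0.55])

```text
time: 40.97
tool_pos: [0.4894, 0.0038, 0.1317]
tool_rot: [3.138, 0.716, 1.062]
contact_force: [0.8, -1.0, -1.7]
opening: 0.0601
grip_force: 25.0
```

apply_moves(delta_pos=[[-0.02,-0.06,0],[-0.04,-0.12,0],[-0.06,-0.18,0],[-0.08,-0.24,0],[-0.1,-0.29,-0.04],[-0.116,-0.329,-0.1],[-0.116,-0.329,-0.17],[-0.116,-0.329,-0.2]], dr=[[0,0,-0.1],[0,0,-0.24],[0,0,-0.38],[0,0,-0.52],[0,0,-0.66],[0,0,-0.8],[0,0,-0.8],[0,0,-0.8]], jaw=[0.55,0.55,0.55,0.55,0.55,0.55,0.55,0.55])

```text
time: 41.63
tool_pos: [0.4424, -0.1274, 0.0489]
tool_rot: [3.141, 0.718, 0.665]
contact_force: [-1.1, 0.5, -1.7]
opening: 0.06
grip_force: 25.0
```

```bash
python3 - <<'E'
from red import *
red('12');st()
a=cv2.imread('pics/s12.png');b=cv2.imread('pics/t12.png')
cv2.imwrite('pics/c12.png',np.hstack([cv2.resize(a[150:350,250:450],(400,400)),cv2.resize(b[195:295,160:260],(400,400))]))
E
```

```text
side (273, 339, 39, 21) 299.5 [0.606 0.208 0.016]
top (207, 243, 7, 6) 27.0 [0.577 0.222 0.016]
top (208, 220, 11, 23) 68.0 [0.61  0.215 0.016]
top (206, 217, 7, 8) 35.0 [0.634 0.223 0.016]
41.7333 [ 0.4425 -0.1261  0.0497] [-3.141  0.72   0.67 ] q [-0.12   0.782  1.54  -0.495  1.397  1.016] F [ 0.5  0.2 -1.5] 0.0599 24.994812422628456
```

View pics/c12.png

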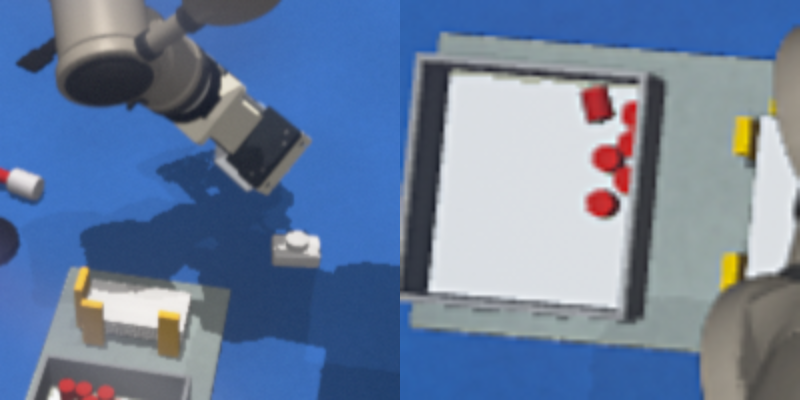

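apply_moves(delta_pos=[[0,0,-0.02],[0,0,-0.04],[0,0,-0.055],[0,0,-0.06],[0,0,-0.06],[0,0,-0.06]], dr=[[0,0,0],[0,0,0],[0,0,0],[0,0,0],[0,0,0],[0,0,0]], jaw=[0.55,0.55,0.55,0.55,0.55,0.55])

```text
time: 42.23
tool_pos: [0.4436, -0.1256, 0.0268]
tool_rot: [3.138, 0.72, 0.669]
contact_force: [0.2, -1.1, -1.1]
opening: 0.06
grip_force: 25.0
```

apply_moves(delta_pos=[[0,0,-0.003],[0,0,-0.006],[0,0,-0.006],[0,0,-0.006]], dr=[[0,0,0],[0,0,0],[0,0,0],[0,0,0]], jaw=[0.55,0.55,0.55,0.55])

```text
time: 42.57
tool_pos: [0.4435, -0.1259, 0.0243]
tool_rot: [3.138, 0.72, 0.669]
contact_force: [0.3, -0.6, -1.0]
opening: 0.0598
grip_force: 25.0
```

apply_moves(delta_pos=[[0,0,-0.003],[0,0,-0.003],[0,0,-0.003]], dr=[[0,0,0],[0,0,0],[0,0,0]], jaw=[0.55,0.55,0.55])

```text
time: 42.82
tool_pos: [0.4435, -0.1259, 0.0232]
tool_rot: [3.138, 0.72, 0.669]
contact_force: [1.4, -0.3, 0.3]
opening: 0.06
grip_force: 25.0
```

apply_moves(delta_pos=[[0,0,-0.003],[0,0,-0.003],[0,0,-0.003]], dr=[[0,0,0],[0,0,0],[0,0,0]], jaw=[0.55,0.55,0.55])

```text
time: 43.07
tool_pos: [0.4436, -0.1259, 0.0232]
tool_rot: [3.137, 0.721, 0.668]
contact_force: [0.9, 1.5, 9.3]
opening: 0.06
grip_force: 25.0
```

apply_moves(delta_pos=[[0,0,0.003],[0,0,0.003],[0,0,0.003],[0,0,0.003],[0,0,0.003],[0,0,0.003]], dr=[[0,0,0],[0,0,0],[0,0,0],[0,0,0],[0,0,0],[0,0,0]], jaw=[0.55,0.6,0.75,0.95,1,1])

```text
time: 43.57
tool_pos: [0.4433, -0.1259, 0.0229]
tool_rot: [3.139, 0.72, 0.669]
contact_force: [-0.1, -0.4, 0.9]
opening: 0.0819
grip_force: 0.0
```

apply_moves(delta_pos=[[0,0,0],[0,0,0],[0,0,0.05],[0,0,0.12],[0,0,0.2],[0,0,0.28],[0,0,0.36],[0,0,0.4]], dr=[[0,0,0],[0,0,0],[0,0,0],[0,0,0],[0,0,0],[0,0,0],[0,0,0],[0,0,0]], jaw=[1,1,1,1,1,1,1,1])

```text
time: 44.23
tool_pos: [0.4442, -0.126, 0.1865]
tool_rot: [3.134, 0.717, 0.666]
contact_force: [0.4, -0.0, -1.2]
opening: 0.0921
grip_force: 0.0
```

apply_moves(delta_pos=[[0,-0.1,0.05],[0,-0.2,0.1],[0,-0.3,0.1],[0,-0.4,0.1],[0,-0.5,0.1],[0,-0.55,0.1],[0,-0.55,0.1]], dr=[[0.1,-0.13,0],[0.2,-0.25,0],[0.3,-0.38,0],[0.4,-0.5,0],[0.4,-0.5,0],[0.4,-0.5,0],[0.4,-0.5,0]], jaw=[1,1,1,1,1,1,1])

```text
time: 44.82
tool_pos: [0.4419, -0.3503, 0.2231]
tool_rot: [3.139, 0.401, 0.664]
contact_force: [0.7, -0.1, 0.6]
opening: 0.0922
grip_force: 0.0
```

```bash
python3 - <<'E'
from red import *
red('13');st()
im=cv2.imread('pics/t13.png');h=cv2.cvtColor(im,cv2.COLOR_BGR2HSV);g=cv2.cvtColor(im,cv2.COLOR_BGR2GRAY)
nb=~((h[...,0]>95)&(h[...,0]<125)&(h[...,1]>130))
for c in blobs(nb,60):
    x,y,w,hh=cv2.boundingRect(c)
    if w<80 and y>100: print('nb',(x,y,w,hh),rect('top',c,0.06 if 335<x<350 and y>250 else .005))
for c in blobs((h[...,1]<40)&(h[...,2]>180),300):
  x,y,w,hh=cv2.boundingRect(c)
  if y>150: print((x,y,w,hh),rect('top',c,.038))
for r in(226,232,240,248,256,264,268,270):print(r,g[r,240:252].tolist(),g[r,262:278].tolist())
for c in(250,256,262,266):print(c,g[264:280,c].tolist())
E
```

```text
side (273, 339, 39, 21) 299.0 [0.606 0.208 0.016]
top (207, 243, 7, 6) 27.0 [0.577 0.222 0.016]
top (208, 220, 11, 23) 68.0 [0.61  0.215 0.016]
top (206, 217, 7, 8) 34.0 [0.634 0.223 0.016]
44.9167 [ 0.4428 -0.346   0.2226] [-3.141  0.4    0.668] q [-0.59   0.509  1.342 -0.383  1.432  0.394] F [ 1.2  1.  -0.5] 0.0917 0.0
nb (143, 311, 16, 13) (array([0.4201, 0.3647], dtype=float32), (np.float32(0.0344), np.float32(0.0271)), np.float32(1.544))
nb (305, 306, 15, 23) (array([ 0.4102, -0.0028], dtype=float32), (np.float32(0.0494), np.float32(0.0317)), np.float32(-0.027))
nb (342, 275, 40, 40) (array([ 0.462 , -0.1113], dtype=float32), (np.float32(0.0648), np.float32(0.0619)), np.float32(0.677))
nb (0, 185, 42, 93) (array([0.6268, 0.6651], dtype=float32), (np.float32(0.2146), np.float32(0.0963)), np.float32(0.002))
nb (291, 157, 29, 30) (array([0.7423, 0.0052], dtype=float32), (np.float32(0.0655), np.float32(0.0651)), np.float32(0.753))
nb (335, 109, 39, 83) (array([ 0.7891, -0.1126], dtype=float32), (np.float32(0.1994), np.float32(0.0286)), np.float32(-0.395))
(246, 224, 26, 48) (array([
[... 1010 characters left out ...]
3, 222, 223, 223, 227, 222, 112, 121, 170, 176, 175, 173, 172, 172, 170]
268 [165, 166, 175, 122, 92, 77, 218, 241, 236, 236, 236, 235] [225, 225, 224, 224, 226, 236, 155, 62, 158, 178, 171, 171, 173, 172, 171, 172]
270 [164, 164, 164, 167, 171, 160, 166, 160, 154, 153, 155, 157] [122, 152, 164, 191, 207, 215, 140, 67, 154, 174, 170, 171, 170, 170, 171, 170]
250 [222, 223, 223, 225, 236, 132, 155, 171, 170, 170, 171, 169, 169, 169, 169, 168]
256 [223, 222, 223, 223, 227, 231, 128, 154, 170, 170, 171, 171, 171, 171, 172, 172]
262 [223, 222, 222, 223, 225, 236, 122, 155, 176, 174, 171, 168, 171, 174, 173, 173]
266 [223, 224, 223, 224, 226, 231, 207, 175, 170, 173, 175, 174, 173, 171, 169, 172]
```

```bash
python3 -c "
from cell import job;print(job.hand_in())"
```

```text
the job is handed in; nothing more can be done
None
```

The job is handed in at about 45 s: both loose shims are on the pile and it is tapped flush against the stops, all six nuts are in the bin, and the empty jar stands upright on the shelf within about 1 cm of where it started.

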